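Press a leaf mould to the set force

TASK

Get the leaf mould out from under the riser and load it into the screw press: block flat on the bed and right up to the back stop, handle pointing straight out of the front, and let go of it. Then tighten the screw until the whole head of the steel indicator tab behind the stop has popped up out of its housing, and stop there: with much more than the head showing it is overtightened. Leave the mould clamped like that, and leave everything else on the bench where it is.

Things in the scene. Friction and masses are not known exactly. Their poses are not given: they have to be found in the camera images.
- mould_centre (a point): Centre, half-way up, of the leaf mould's block: white plastic with a grey parting line, 70 (x) x 64 (y) x 30 mm high, lying flat, 0.14 to 0.23 kg with its handle. +x points away from the handle, z up. At the start the block sticks out from under the riser and most of the handle is hidden beneath it.
- handle_mid (a point): Middle of the mould's pale wooden bar handle, 90 long (x) x 22 wide (y) x 20 mm high, out of the block's -x side: 80 mm from mould_centre and 2 mm higher; same axes. The handle's underside is 7 mm above the block's underside.
- mould: The whole mould (block and handle); origin under the centre of the block, 15 mm below mould_centre, same axes.
- riser_edge (a point): Fixed plywood bench riser, 130 deep x 300 wide x 62 mm high, on two end walls and a back wall, open below (48 mm high) at its front only. The point is the middle of its top front edge; +x points into the riser, y along the edge, z up. The glue bottle and the jar stand on it.
- bed_top (a point): Fixed screw press, base 40 mm high. Point on the screw axis at the top of the unpressed aluminium bed, 70 (x) x 82 (y) mm, 40 mm above the table; it does not move. +x points from the open front into the press, z up. Two posts 30 mm deep in x (inner faces y = +-47 mm) carry a bridge 36 mm deep, underside 68 and top 90 mm above the bed. Side rails at y = +-55 mm reach x = -57 mm.
- stop (a point): Middle of the face of the press's fixed steel back stop, 60 wide x 22 mm high, 36 mm behind the screw axis and 11 mm above the bed; axes as bed_top. A block pushed flat against it is centred under the screw in x to 1 mm.
- foot (a point): Centre of the underside of the round pressing foot (40 mm diameter) that the screw lowers; 39 mm above the bed with the screw at 0, so 6 to 9 mm above a loaded 30 mm block at the start.
- screw_bar (a point): Centre of the screw's grip, on the screw axis: an upright flat wooden bar 70 long (its x) x 14 wide (its y) x 30 mm high, ends alike, on top of the spindle above the bridge; about 130 mm above the bed with the screw at 0, sinking with it.
- screw (a joint): Angle of the screw grip, rad, 0 to 3.6; grows as it is turned clockwise seen from above, which tightens it and lowers foot and grip 28 mm per turn (4.46 mm per rad). Starts between 0 and 0.6. Its friction, about 0.15 N m, holds it where it is left.
- tab (a joint): Rise (m) of the sprung indicator: a steel tab head 36 wide x 16 mm high on a narrow 12 mm stem, in a slot on top of the 66 mm high housing behind the stop, 88 mm behind the screw axis. It rises 10 mm per mm of bed travel. 0: bed unpressed, tab 28 mm down inside; 0.028: comes into sight (about 15 N); 0.044: whole head out (about 17.5 N, the set force); above 0.063 (20 N): overtightened.
- tab_top (a point): Middle of the top edge of the indicator tab; 38 mm above the table at rest, 82 mm with the whole head just out. Once the foot bears on the mould, which takes about 11 N before the sprung bed gives, 0.22 rad of screw presses the bed 1 mm, so the tab rises 4.5 mm per 0.1 rad; 1.0 rad brings the head out.
- glue: Bystander: white squeeze bottle, 44 mm diameter, 100 mm tall, on the riser; origin under its centre.
- jar: Bystander: glass jar, 52 mm diameter, 55 mm tall, on the riser; origin under its centre.
- foam: Bystander: big pink foam block, 130 x 240 x 40 mm, with flowers stuck in; origin under its centre.
- foam_small: Bystander: small pink foam block, 60 x 50 x 30 mm, with two flowers (to 65 mm high); origin under its centre.
- mug: Bystander: white mug, 70 mm diameter, 85 mm tall, with brushes to 175 mm; origin under its centre.
- roller: Bystander: wooden roller, 120 mm long along its x, 34 mm diameter; origin under its centre.
- leaf_tray: Bystander: grey tray of leaves, 100 x 160 x 35 mm; origin under its centre.
Things that resemble listed ones, but are neither listed nor needed, are in the scene too. What is shaped like the mould but pink or red is not meant.

How it is judged:
By the outcome, as a careful person would: the job done as asked, in the order asked, and still so for the second after the job is handed in, with the robot touching nothing.
It also fails if it takes over 72 s, if anything falls off the work surface, if the arm or the gripper's body presses on something with over 40 N, if the wrist force passes 120 N, or if a joint passes its speed limit or range.

ROBOT

A 6-joint arm with a two-finger parallel gripper is mounted at the origin on the work surface. World frame = base frame: x ahead of the robot, y to its left, z up, the work surface at z = 0. Lengths are in m, angles in degrees, forces in N, time in s.
With the tool pointing down it reaches from about 0.325 to 0.925 m from the base axis. Payload 3.1 kg.
Tool frame: the origin (TCP) lies between the finger pads; the fingertips stand 14 mm ahead of it and the grasp point (between the pads) lies 5 mm behind it (arm.tcp_to_tips is the distance from the TCP to the fingertips, in m); x points along the fingers, y is the direction in which the jaws open and shut, and the axes are right-handed (so a half turn about x gives the same grasp; the last joint's range is limited). The gripper opens to 85 mm and grips with 20 to 120 N. Pads are 22 mm wide; open, the fingers measure 114 mm over their backs; the gripper's body (76 mm by 85 mm) begins 54 mm behind the grasp point. The pads swing forward as they close: fully open they stand 13 mm farther back than shut.
Start: joints at [-74.496, 12.427, 92.441, -0, 75.132, -6.429], TCP at [0.233, -0.58, 0.245] pointing down, gripper open.
Joint ranges: [-157.48, 157.48], [-44.54, 120.13], [17.64, 146.25], [-64.5, 244.5], [7.68, 150.69], [-147.95, 147.95]. Speed limits (degrees/s): [159.86, 159.86, 180, 180, 180, 180].

INTERFACE

Orientations are given as [roll, pitch, yaw] about the fixed x, y, z axes, in that order (R = Rz(yaw) Ry(pitch) Rx(roll)).
In Python, from workcell import arm, optics gives the robot as it stands. The module is installed in compiled form; this text tells all that it offers.
- The arm moves only by the shell command python3 -m pendant 'ROWS' [FORCE]. ROWS is a JSON object of lists of equal length, an entry for each row: "claw": the gripper command: -1 is shut, 1 is fully open, values between are in proportion; "dp": the shift along the tool's x, y, z scaled (see below), a list of three; "delta_rot": the turn, a rotation vector about the tool's x, y, z scaled (see below), a list of three. A call has exactly 10 rows; each row is the pose to reach, as a shift and turn from the pose commanded when the call began, along the tool's axes at that moment; what a row does not reach only later rows make up. The controller multiplies each number of a shift by 0.3 m and each number of a turn by 90 degrees. A row lasts 1/10 s, in which the tool goes at most 50 mm and 8.59 degrees, less where a joint would pass 70% of its speed; a pose out of reach is approached as far as the arm can. A call with a number of a shift or a turn outside -1 to 1 is refused whole. A call with a gripper value outside its range is refused whole. The fingers move at their own pace and stop on an object; FORCE is the grip in N (left out, the last holds). Time passes only in rows, so rows that repeat a pose let the fingers close, or fill a call up. It gives the time, the measured TCP pose, the force and the opening at its end, in the units of the state.
- arm.get_obs(): the state, without advancing time (a new reading comes with each control period).
- optics.snapshot(name): name is "scene" or "top" or "wrist"; returns a dict with "frame" (400x640x3 uint8, blue, green, red), "z_map" (400x640 float32, m along the optical axis (not along the pixel's ray), 0 where there is no reading), "fovy" (degrees; the focal length in pixels is half the picture's height over the tangent of half this angle, whatever the lens; pixels are square), "cx", "cy" (the principal point, pixels), "R" (3x3) and "t" (3): a world point X has camera coordinates R X + t. Camera axes: x right, y down, z forward; pixel columns grow to the right and rows downward; lengths in m; the calibration is good to about 2 mm. A picture is of the moment at which its call begins.
- arm.finish_job(): hands the job in, once; it reports no verdict.
The state is a dict: "time_s": time; "joints": joint angles; "qvel": joint speeds; "effort": joint torques, N m; "tool_pos": TCP position; "tcp_rot": TCP orientation; "force": force on the tool from outside, world axes, zero at the start; "ft_torque": the same for the moment, N m; "opening": finger opening in m.
Only numpy, scipy, OpenCV 4.12 (cv2) and the standard library are available. Lean on these libraries where they do the work, as an engineer would, in place of code of your own. Each camera call takes 0.05 s, during which the arm holds its last target.

## Working session

There is one attempt and no reset: what is moved stays moved. The work goes in short steps, Python scripts to look and compute and a shell command to move; the robot and the scene stay as the last step left them, time stands still between calls to the robot, and variables do not carry over. Pictures are saved under pics/ and viewed, and the job is handed in when it is done.

```bash
mkdir -p pics
cat > h.py <<'E'
import numpy as np, cv2
from workcell import arm, optics
def snap(n,f,save=True):
    s=optics.snapshot(n); cv2.imwrite('pics/'+f+'.png',s['frame']); np.savez('pics/'+f+'.npz',**{k:np.array(v) for k,v in s.items()}); return s
def load(f): return np.load('pics/'+f+'.npz')
def world(s,u,v,z=None):
    f=200/np.tan(np.radians(float(s['fovy']))/2); R=s['R'];t=s['t']
    d=np.array([(u-s['cx'])/f,(v-s['cy'])/f,1.])
    c=-R.T@t; r=R.T@d
    if z is not None: return c+r*(z-c[2])/r[2]
    zz=s['z_map'][int(round(v)),int(round(u))]
    return c+r*zz
def crop(f,u0,v0,u1,v1,k,out):
    im=cv2.imread('pics/'+f+'.png')[v0:v1,u0:u1]; cv2.imwrite('pics/'+out+'.png',cv2.resize(im,None,fx=k,fy=k,interpolation=cv2.INTER_CUBIC))
E
python3 - <<'E'
from h import *
for n in ['scene','top','wrist']: 
    s=snap(n,n+'0'); print(n,s['fovy'],s['R'].round(3).tolist(),s['t'])
o=arm.get_obs(); print(o)
E
```

```text
scene 46.86751029031687 [[-0.047, 0.999, 0.009], [0.829, 0.045, -0.557], [-0.557, -0.019, -0.83]] [-0.08872836 -0.3812055   1.6827961 ]
top 42.868254980022414 [[0.025, -1.0, 0.002], [-0.99, -0.025, -0.139], [0.139, 0.001, -0.99]] [0.10214288 0.5434913  1.73198562]
wrist 69.38840903966029 [[0.373, -0.928, -0.002], [-0.89, -0.359, 0.282], [-0.262, -0.103, -0.96]] [-0.62334947 -0.03665274  0.37895803]
{'time_s': 0.15, 'joints': array([-7.44960318e+01,  1.24695864e+01,  9.25099525e+01,  1.70222164e-03,
        7.51323222e+01, -6.42853144e+00]), 'qvel': array([ 0.01758844, -0.11164655, -0.1936565 , -0.03304418, -0.07551328,
        0.0193067 ]), 'effort': array([-1.22702528e-03, -3.97452629e+01, -3.04414880e+01, -3.32122900e-04,
        5.87557399e-03, -1.16597735e-05]), 'tool_pos': array([ 0.23330957, -0.57915668,  0.24421473]), 'tcp_rot': array([-97.27072937,  89.88812687, 104.66133184]), 'force': array([0.03409027, 0.21376457, 0.77201372]), 'ft_torque': array([-0.01018155,  0.02656806, -0.01552459]), 'opening': 0.0852080422334521}
```

View pics/scene0.png

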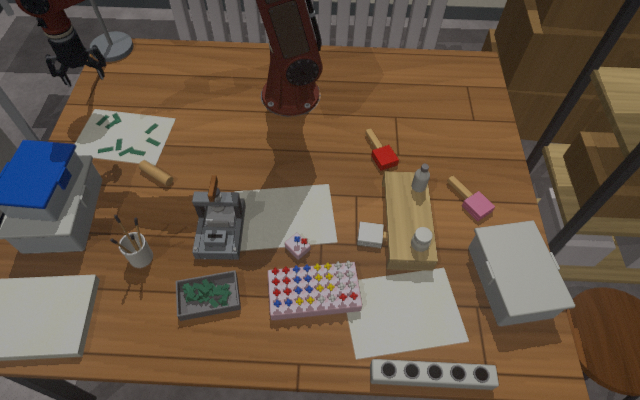

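View pics/top0.png

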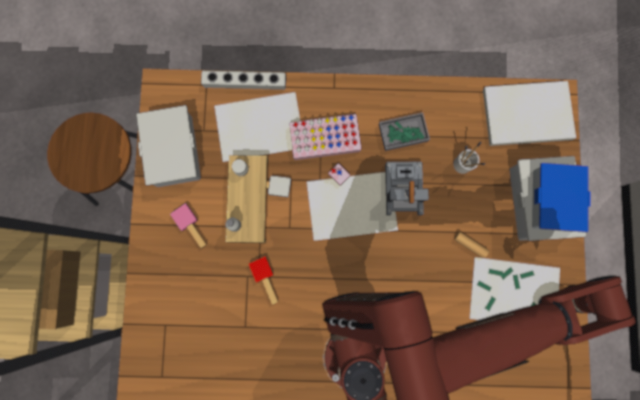

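View pics/wrist0.png

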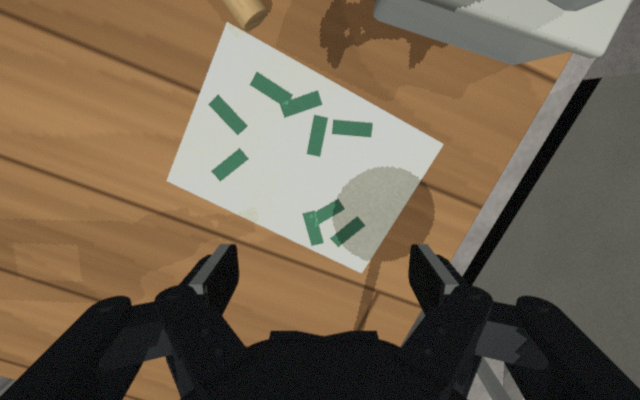

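Candidates for the mould (scene px): red mould (385,156), pink mould (478,205), and a white block (371,235) sticking out from the riser (410,215). By the description it's the white block. I'll check it and the press in close crops.

Run:
```python
from h import *
crop('scene0',330,160,450,280,5,'c1'); crop('scene0',175,165,275,265,6,'c2')
crop('top0',210,140,310,250,5,'c3'); crop('top0',375,150,440,220,8,'c4')
```

```text
(no output)
```

View pics/c1.png

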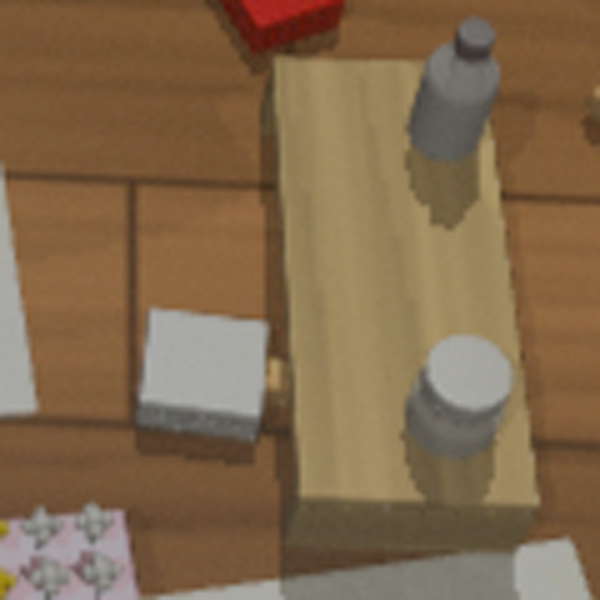

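View pics/c2.png

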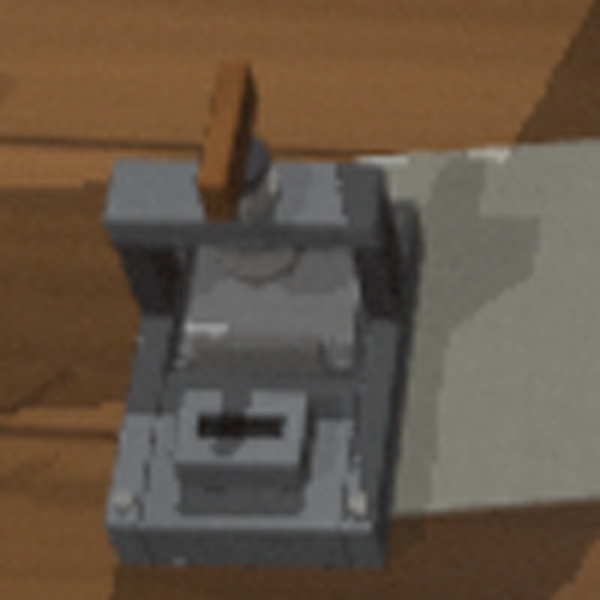

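View pics/c3.png

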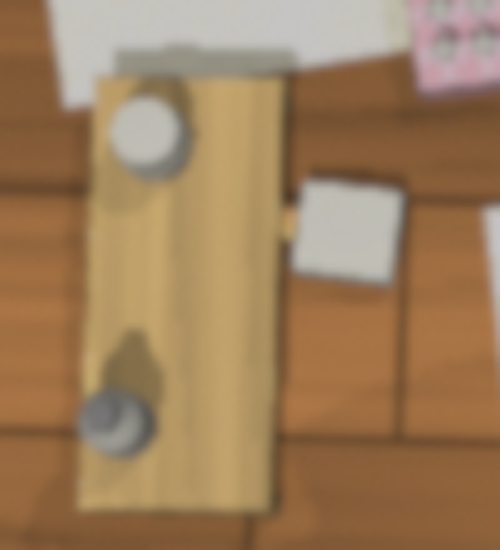

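View pics/c4.png

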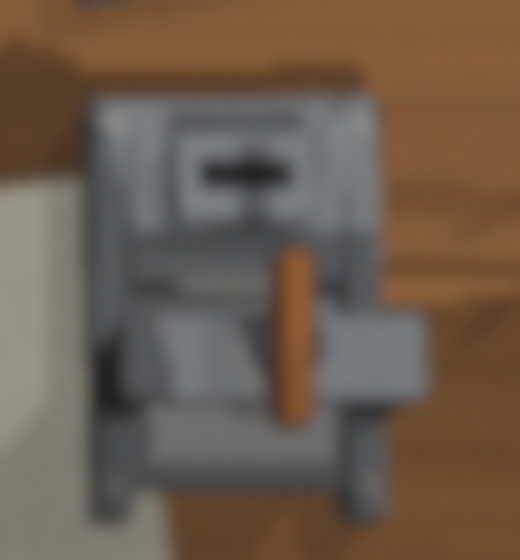

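The crops show the white block (c1 centre ≈ scene (371,233)) with its pale handle going under the riser at scene (385,235). The press has its open front toward the robot, the slotted housing at the back (scene (215,236)) and the bar at (213,188). Next I'll take the poses from the depth maps.

```bash
cat >> h.py <<'E'
def cloud(s):
    f=200/np.tan(np.radians(float(s['fovy']))/2); v,u=np.mgrid[0:400,0:640]; z=s['z_map']
    P=np.stack([(u-s['cx'])/f*z,(v-s['cy'])/f*z,z],-1)
    W=(P-s['t'])@s['R']; W[z<=0]=np.nan; return W
def rect(pts):
    c,wh,a=cv2.minAreaRect((pts[:,:2]*1000).astype(np.float32)); return np.round(c,1),np.round(wh,1),round(a,2),len(pts)
E
python3 - <<'E'
from h import *
for n in ['scene0','top0']:
    s=load(n); W=cloud(s); X,Y,Z=W[...,0],W[...,1],W[...,2]
    br=s['frame'].astype(int); print(n)
    for nm,(u,v) in dict(scene0=dict(mould=(371,232),riser=(400,215),bed=(219,222),house=(200,237),bridge=(205,198),bar=(213,185)),top0=dict(mould=(279,185),riser=(250,200),bed=(405,206),house=(400,172),bridge=(400,194),bar=(411,190)))[n].items():
        p=world(s,u,v); print(nm,p.round(4))
        if nm in('mould','riser','bridge','house','bar','bed'):
            m=(abs(Z-p[2])<0.005)&(np.hypot(X-p[0],Y-p[1])<(.2 if nm=='riser' else .09))
            # connected component
            k,l=cv2.connectedComponents(m.astype(np.uint8)); q=l==l[v,u]
            print('   ',rect(W[q]),Z[q].mean().round(4))
E
```

```text
scene0
mould [0.5791 0.2798 0.0278]
    (array([581.2, 285.1]), array([83.7, 65.6]), 84.69, 485) 0.0289
riser [0.5396 0.3596 0.0641]
    (array([529.6, 386.6]), array([303. , 131.2]), 0.79, 2992) 0.0623
bed [ 0.5865 -0.1551  0.0578]
    (array([ 587.9, -159.1]), array([12.7, 60.5]), 1.66, 69) 0.0591
house [ 0.6253 -0.2066  0.0352]
    (array([ 605.7, -173.6]), array([142. ,  97.4]), 3.1, 350) 0.0373
bridge [ 0.5534 -0.1878  0.1282]
    (array([ 547.1, -161.1]), array([ 40.2, 125.4]), 1.52, 407) 0.1286
bar [ 0.5451 -0.158   0.1804]
    (array([ 549. , -160.2]), array([69.7, 14.5]), 0.37, 104) 0.1822
top0
mould [0.5804 0.2788 0.0323]
    (array([578. , 284.4]), array([81. , 64.3]), 84.13, 250) 0.0314
riser [0.5214 0.3736 0.0597]
    (array([528.3, 387.2]), array([301.2, 131.4]), 0.73, 2098) 0.0604
bed [ 0.5173 -0.1614  0.036 ]
    (array([ 520.4, -156.5]), array([59.8, 26. ]), 84.45, 77) 0.037
house [ 0.6314 -0.1394  0.0639]
    (array([ 633.6, -158.2]), array([40.2, 59.6]), 2.17, 161) 0.0642
bridge [ 0.5444 -0.1298  0.1321]
    (array([ 543.6, -126.5]), array([36.8, 58.8]), 0.8, 125) 0.131
bar [ 0.5511 -0.1579  0.1796]
    (array([ 557.4, -160.8]), array([13.5, 20.8]), 89.46, 17) 0.1802
```

```bash
cat >> h.py <<'E'
from scipy.spatial.transform import Rotation as Ro
def plan(pos,yawy,base=None):
    """tool down, tool y axis at yaw yawy deg; prints scaled dp and rot from current pose"""
    o=arm.get_obs(); R0=Ro.from_euler('xyz',o['tcp_rot'],degrees=True).as_matrix()
    a=np.radians(yawy); y=np.array([np.cos(a),np.sin(a),0]); x=np.array([0,0,-1.]); z=np.cross(x,y)
    R1=np.stack([x,y,z],1)
    rv=np.degrees(Ro.from_matrix(R0.T@R1).as_rotvec())
    d=R0.T@(np.array(pos)-o['tool_pos'])
    print('dp',(d/0.3).round(4),'rot',(rv/90).round(4),'| mm',(d*1000).round(1),'deg',rv.round(2),'| cur yaw',np.degrees(np.arctan2(R0[1,1],R0[0,1])).round(2),'tool z',R0[:,2].round(3),'j',o['joints'].round(1))
E
python3 - <<'E'
from h import *
plan((.35,-.2,.25),-5.5)
plan((.35,-.2,.25),174.5)
s=load('scene0'); W=cloud(s); X,Y,Z=[W[...,i] for i in range(3)]
m=(abs(Z-.029)<.006)&(np.hypot(X-.58,Y-.28)<.07)&(s['frame'].min(2)>120)
print(rect(W[m]))
s=load('top0'); W=cloud(s); X,Y,Z=[W[...,i] for i in range(3)]
m=(abs(Z-.03)<.006)&(np.hypot(X-.58,Y-.28)<.07)&(s['frame'].min(2)>140)
print(rect(W[m]))
E
```

```text
dp [-0.0171 -1.0271 -0.8329] rot [-0.6952 -0.0008  0.001 ] | mm [  -5.1 -308.1 -249.9] deg [-62.57  -0.07   0.09] | cur yaw -68.07 tool z [-0.928 -0.374 -0.   ] j [-74.5  12.5  92.5   0.   75.1  -6.4]
dp [-0.0171 -1.0271 -0.8329] rot [1.3048e+00 1.2000e-03 9.0000e-04] | mm [  -5.1 -308.1 -249.9] deg [1.1743e+02 1.0000e-01 8.0000e-02] | cur yaw -68.07 tool z [-0.928 -0.374 -0.   ] j [-74.5  12.5  92.5   0.   75.1  -6.4]
(array([579.7, 277.9]), array([68.5, 63.9]), 84.5, 450)
(array([578.1, 279.2]), array([68.8, 63.2]), 83.96, 292)
```

Run:
```python
from h import *
s=load('wrist0'); c=-s['R'].T@s['t']; o=arm.get_obs(); R0=Ro.from_euler('xyz',o['tcp_rot'],degrees=True).as_matrix()
print('cam in tool',R0.T@(c-o['tool_pos']), 'fwd in tool',R0.T@s['R'][2])
s=load('scene0')
for n,p in dict(fs=(297,240),foamL=(270,280),foamR=(358,280),foamTop=(300,266),mug=(132,242),brush=(117,216),glue=(422,168)).items(): print(n,world(s,*p).round(3))
plan((.404,-.18,.26),-37);plan((.575,.2,.26),-5.5)
```

```text
cam in tool [-0.12828109 -0.00041989 -0.07140148] fwd in tool [ 9.59479695e-01 -3.68776298e-04  2.81777533e-01]
fs [0.632 0.07  0.057]
foamL [0.75  0.006 0.044]
foamR [ 0.718  0.244 -0.001]
foamTop [0.686 0.081 0.004]
mug [ 0.665 -0.382  0.062]
brush [ 0.646 -0.393  0.166]
glue [0.438 0.412 0.156]
dp [-0.0504 -1.0218 -1.0248] rot [-0.3452 -0.0005  0.0012] | mm [ -15.1 -306.5 -307.4] deg [-31.07  -0.04   0.1 ] | cur yaw -68.07 tool z [-0.928 -0.374 -0.   ] j [-74.5  12.5  92.5   0.   75.1  -6.4]
dp [-0.0483 -1.9839 -2.0266] rot [-0.6952 -0.0008  0.001 ] | mm [ -14.5 -595.2 -608. ] deg [-62.57  -0.07   0.09] | cur yaw -68.07 tool z [-0.928 -0.374 -0.   ] j [-74.5  12.5  92.5   0.   75.1  -6.4]
```

```bash
python3 -m pendant '{"claw":[1,1,1,1,1,1,1,1,1,1],"dp":[[-0.02,-0.1,-0.1],[-0.04,-0.2,-0.2],[-0.05,-0.3,-0.3],[-0.05,-0.4,-0.4],[-0.05,-0.5,-0.5],[-0.05,-0.6,-0.6],[-0.05,-0.7,-0.7],[-0.05,-0.8,-0.8],[-0.05,-0.9,-0.9],[-0.05,-1,-1]],"delta_rot":[[-0.03,0,0],[-0.07,0,0],[-0.1,0,0],[-0.14,0,0],[-0.17,0,0],[-0.21,0,0],[-0.24,0,0],[-0.28,0,0],[-0.31,0,0],[-0.35,0,0]]}'; python3 -c "
from h import *
plan((.575,.19,.26),-5.5)"
```

```text
time_s: 1.15
tool_pos: [0.3998, -0.1877, 0.2601]
tcp_rot: [150.5, 90.0, 24.0]
force: [0.9, -0.7, 0.6]
opening: 0.0855
dp [ 5.0000e-04 -2.7840e-01 -1.3595e+00] rot [-0.344 -0.    -0.   ] | mm [ 1.000e-01 -8.350e+01 -4.079e+02] deg [-30.96  -0.    -0.  ] | cur yaw -36.46 tool z [-0.594 -0.804 -0.   ] j [-34.3 -11.7 115.1   0.   76.6   2.2]
```

```bash
python3 -m pendant '{"claw":[1,1,1,1,1,1,1,1,1,1],"dp":[[0,-0.03,-0.1],[0,-0.05,-0.2],[0,-0.08,-0.32],[0,-0.1,-0.44],[0,-0.13,-0.56],[0,-0.15,-0.68],[0,-0.18,-0.8],[0,-0.2,-0.9],[0,-0.2,-1],[0,-0.2,-1]],"delta_rot":[[-0.03,0,0],[-0.07,0,0],[-0.1,0,0],[-0.14,0,0],[-0.17,0,0],[-0.21,0,0],[-0.24,0,0],[-0.28,0,0],[-0.31,0,0],[-0.344,0,0]]}'; python3 -c "
from h import *
plan((.575,.24,.2),-5.5)"
```

```text
time_s: 2.15
tool_pos: [0.5314, 0.09, 0.26]
tcp_rot: [164.5, 89.9, 69.2]
force: [-1.0, 0.2, 0.3]
opening: 0.0851
dp [ 0.2006  0.0985 -0.5109] rot [ 0.0023 -0.0008 -0.0002] | mm [  60.2   29.6 -153.3] deg [ 0.21 -0.07 -0.02] | cur yaw -5.29 tool z [-0.092 -0.996 -0.001] j [2.100e+00 1.200e+00 1.032e+02 1.000e-01 7.560e+01 7.400e+00]
```

```bash
python3 -m pendant '{"claw":[1,1,1,1,1,1,1,1,1,1],"dp":[[0.02,0.01,-0.06],[0.05,0.02,-0.13],[0.08,0.03,-0.2],[0.1,0.05,-0.27],[0.13,0.06,-0.34],[0.16,0.08,-0.41],[0.18,0.09,-0.46],[0.2,0.1,-0.51],[0.2,0.1,-0.51],[0.2,0.1,-0.51]],"delta_rot":[[0,0,0],[0,0,0],[0,0,0],[0,0,0],[0,0,0],[0,0,0],[0,0,0],[0,0,0],[0,0,0],[0,0,0]]}'; python3 -c "
from h import *
s=snap('wrist','w1')
W=cloud(s); X,Y,Z=[W[...,i] for i in range(3)]
m=(abs(Z-.03)<.008)&(np.hypot(X-.58,Y-.28)<.07)&(s['frame'].min(2)>120)
print(rect(W[m]),Z[m].mean())
print(arm.get_obs()['tool_pos'])
"
```

```text
time_s: 3.15
tool_pos: [0.5749, 0.2364, 0.2001]
tcp_rot: [-32.2, 89.9, -127.8]
force: [0.1, 0.2, -0.4]
opening: 0.0852
(array([579.8, 282.6]), array([77.5, 63.6]), 84.24, 4322) 0.029557106347778795
[0.57504202 0.23613796 0.20049413]
```

View pics/w1.png

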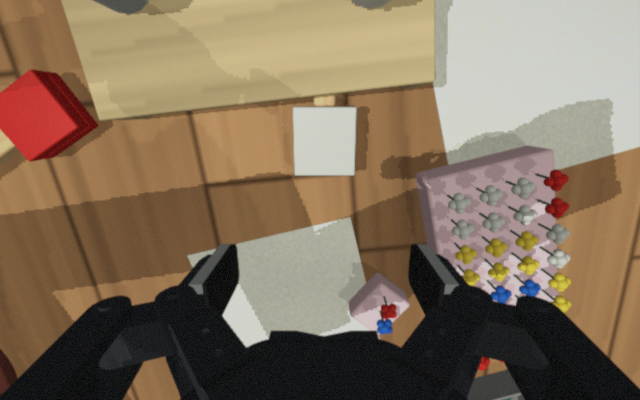

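The crop region shows the white block at wrist (325,141), with a stub of pale handle at (324,101) entering the riser. That confirms it, at centre ≈ (0.580, 0.279) and z ≈ 0.03. I'll grasp it across its width.

```bash
python3 -c "
from h import *
s=load('w1')
for p in [(293,108),(356,108),(354,176),(294,174),(324.5,141.5),(380,297)]: print(world(s,*p,z=.03).round(4))
plan((.578,.265,.016),-5.8)"
```

```text
[0.5519 0.3137 0.03  ]
[0.6139 0.3076 0.03  ]
[0.6073 0.2392 0.03  ]
[0.5445 0.2475 0.03  ]
[0.5797 0.2781 0.03  ]
[0.6283 0.0881 0.03  ]
dp [ 6.149e-01  4.000e-04 -9.700e-02] rot [ 0.0021  0.0003 -0.    ] | mm [ 1.845e+02  1.000e-01 -2.910e+01] deg [ 0.19  0.03 -0.  ] | cur yaw -5.61 tool z [-0.098 -0.995  0.001] j [15.9 14.3 95.2 -0.  70.5 21.5]
```

```bash
python3 -m pendant '{"claw":[1,1,1,1,1,1,1,1,1,1],"dp":[[0.06,0,-0.04],[0.14,0,-0.08],[0.22,0,-0.097],[0.3,0,-0.097],[0.38,0,-0.097],[0.45,0,-0.097],[0.51,0,-0.097],[0.56,0,-0.097],[0.6,0,-0.097],[0.615,0,-0.097]],"delta_rot":[[0,0,0],[0,0,0],[0,0,0],[0,0,0],[0,0,0],[0,0,0],[0,0,0],[0,0,0],[0,0,0],[0,0,0]]}' && python3 -m pendant '{"claw":[-1,-1,-1,-1,-1,-1,-1,-1,-1,-1],"dp":[[0,0,0],[0,0,0],[0,0,0],[0,0,0],[0,0,0],[0,0,0],[0,0,0],[0,0,0],[0,0,0],[0,0,0]],"delta_rot":[[0,0,0],[0,0,0],[0,0,0],[0,0,0],[0,0,0],[0,0,0],[0,0,0],[0,0,0],[0,0,0],[0,0,0]]}' 40; python3 -c "
from h import *
snap('wrist','w2'); plan((.48,.16,.03),-5.8)"
```

```text
time_s: 4.2
tool_pos: [0.5771, 0.2652, 0.0142]
tcp_rot: [-66.5, 89.9, -162.1]
force: [-0.5, 0.5, 0.5]
opening: 0.0854
time_s: 5.2
tool_pos: [0.5785, 0.2658, 0.0166]
tcp_rot: [112.4, 89.9, 16.8]
force: [-1.1, -0.4, 4.3]
opening: 0.063
dp [-0.0451 -0.2922  0.3828] rot [ 0.0021 -0.0003 -0.0007] | mm [-13.5 -87.7 114.8] deg [ 0.19 -0.02 -0.06] | cur yaw -5.61 tool z [-0.098 -0.995 -0.   ] j [18.4 29.4 97.5 -0.  53.1 24. ]
```

View pics/w2.png

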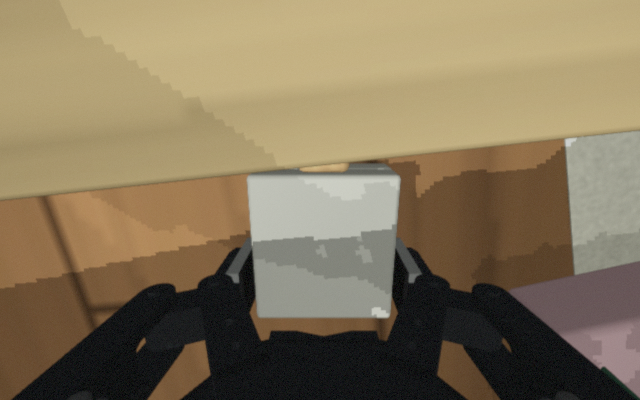

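The block is held (opening 63 mm). I'll slide it out along the handle axis, lifted a little, to a clear spot.

```bash
python3 -m pendant '{"claw":[-1,-1,-1,-1,-1,-1,-1,-1,-1,-1],"dp":[[-0.02,0,0],[-0.025,0,0.05],[-0.025,0,0.11],[-0.025,0,0.17],[-0.025,-0.05,0.23],[-0.025,-0.11,0.29],[-0.025,-0.17,0.34],[-0.025,-0.23,0.38],[-0.02,-0.27,0.4],[-0.01,-0.27,0.4]],"delta_rot":[[0,0,0],[0,0,0],[0,0,0],[0,0,0],[0,0,0],[0,0,0],[0,0,0],[0,0,0],[0,0,0],[0,0,0]]}' && python3 -m pendant '{"claw":[-1,-1,-1,0,1,1,1,1,1,1],"dp":[[0.005,0,0],[0.01,0,0],[0.01,0,0],[0.01,0,0],[0,0,0],[0,0,0],[-0.05,0,0],[-0.13,0,0],[-0.22,0,0],[-0.3,0,0]],"delta_rot":[[0,0,0],[0,0,0],[0,0,0],[0,0,0],[0,0,0],[0,0,0],[0,0,0],[0,0,0],[0,0,0],[0,0,0]]}'; python3 -c "
from h import *
snap('wrist','w3');snap('scene','s3')"
```

```text
time_s: 6.25
tool_pos: [0.4824, 0.1519, 0.0177]
tcp_rot: [-71.1, 89.8, -166.8]
force: [-0.4, 0.0, -2.4]
opening: 0.063
time_s: 7.25
tool_pos: [0.486, 0.1544, 0.1099]
tcp_rot: [123.6, 89.9, 28.0]
force: [1.1, -0.0, -0.2]
opening: 0.0856
```

View pics/w3.png

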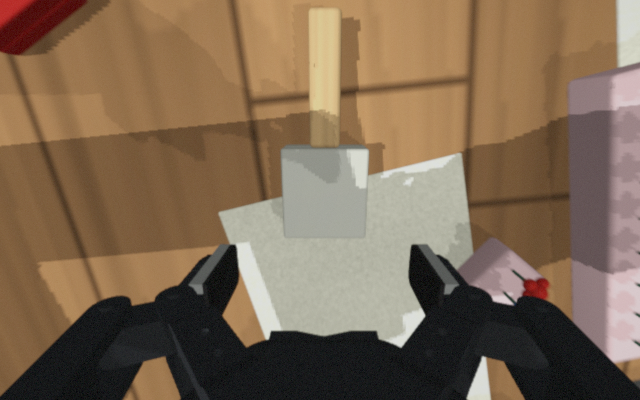

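View pics/s3.png

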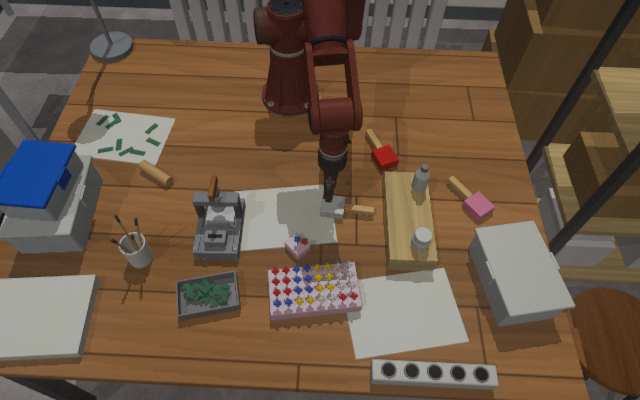

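The mould lies clear, with the block at wrist (325,192) and the handle from (325,145) to (325,10). Now I'll measure it and grasp the handle.

```bash
python3 -c "
from h import *
s=load('w3')
for p in [(325,146),(325,10)]: print(world(s,*p,z=.027).round(4))
for p in [(282,147),(368,150),(366,238),(284,237)]: print(world(s,*p,z=.03).round(4))
W=cloud(s); X,Y,Z=[W[...,i] for i in range(3)]
fr=s['frame'].astype(int)
m=(abs(Z-.026)<.006)&(Y>.21)&(Y<.31)&(X>.45)&(X<.55); print(rect(W[m]))
m=(abs(Z-.03)<.006)&(Y>.11)&(Y<.205)&(X>.43)&(X<.54); print(rect(W[m]))
"
```

```text
[0.4916 0.2016 0.027 ]
[0.4999 0.2878 0.027 ]
[0.4609 0.2043 0.03  ]
[0.5221 0.1961 0.03  ]
[0.5168 0.1275 0.03  ]
[0.4528 0.1347 0.03  ]
(array([496. , 249.7]), array([81.2, 22.1]), 84.39, 4024)
(array([488. , 168.6]), array([74.7, 64.2]), 84.48, 7708)
```

```bash
python3 -c "
from h import *
plan((.4966,.2535,.018),-5.6)"
```

```text
dp [ 0.3171 -0.0103 -0.3283] rot [ 0.0001 -0.0018 -0.0057] | mm [ 95.1  -3.1 -98.5] deg [ 0.01 -0.16 -0.51] | cur yaw -5.59 tool z [-0.097 -0.995 -0.003] j [  9.7   7.7 113.6   0.   58.3  15.3]
```

```bash
python3 -m pendant '{"claw":[1,1,1,1,1,1,1,1,1,1],"dp":[[0,-0.01,-0.08],[0.02,-0.01,-0.18],[0.08,-0.01,-0.27],[0.14,-0.01,-0.33],[0.19,-0.01,-0.33],[0.24,-0.01,-0.33],[0.28,-0.01,-0.33],[0.3,-0.01,-0.33],[0.315,-0.01,-0.33],[0.315,-0.01,-0.33]],"delta_rot":[[0,0,0],[0,0,0],[0,0,0],[0,0,0],[0,0,0],[0,0,0],[0,0,0],[0,0,0],[0,0,0],[0,0,0]]}' && python3 -m pendant '{"claw":[-1,-1,-1,-1,-1,-1,-1,-1,-1,-1],"dp":[[0,0,0],[0,0,0],[0,0,0],[0,0,0],[0,0,0],[0,0,0],[0,0,0],[0,0,0],[0,0,0],[0,0,0]],"delta_rot":[[0,0,0],[0,0,0],[0,0,0],[0,0,0],[0,0,0],[0,0,0],[0,0,0],[0,0,0],[0,0,0],[0,0,0]]}' 90; python3 -c "
from h import *
print(arm.get_obs()['ft_torque'])
plan((.35,.15,.15),-5.6)
snap('wrist','w4')"
```

```text
time_s: 8.35
tool_pos: [0.4922, 0.2523, 0.0139]
tcp_rot: [-61.9, 90.0, -157.5]
force: [0.1, -0.3, 0.3]
opening: 0.0856
time_s: 9.35
tool_pos: [0.4928, 0.2531, 0.0148]
tcp_rot: [116.8, 89.9, 21.2]
force: [0.1, -0.1, 5.6]
opening: 0.0203
[-0.16082175 -0.00330313 -0.04144508]
dp [-0.4514 -0.4397  0.3884] rot [-0.0001 -0.0003 -0.0007] | mm [-135.4 -131.9  116.5] deg [-0.   -0.03 -0.06] | cur yaw -5.6 tool z [-0.098 -0.995 -0.001] j [ 19.9  21.7 109.2   0.   49.   25.5]
```

View pics/w4.png

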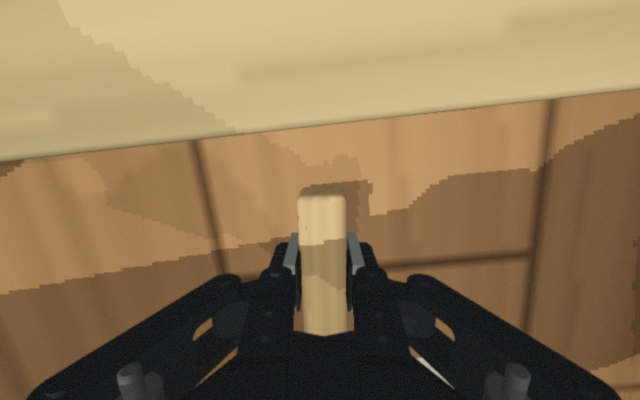

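Grip on the handle is good (20.3 mm opening, handle at wrist (323,260)). I'll lift, turn, and carry it to the front of the press.

```bash
python3 -c "
from h import *
plan((.42,.03,.2),45)"
python3 -m pendant '{"claw":[-1,-1,-1,-1,-1,-1,-1,-1,-1,-1],"dp":[[-0.05,0,0],[-0.12,0,0],[-0.2,0,0.04],[-0.3,-0.03,0.12],[-0.4,-0.05,0.2],[-0.5,-0.08,0.3],[-0.58,-0.12,0.4],[-0.62,-0.15,0.5],[-0.62,-0.18,0.6],[-0.62,-0.2,0.7]],"delta_rot":[[0,0,0],[0,0,0],[0,0,0],[-0.05,0,0],[-0.12,0,0],[-0.2,0,0],[-0.28,0,0],[-0.36,0,0],[-0.44,0,0],[-0.52,0,0]]}'; python3 -c "
from h import *
plan((.35,-.16,.2),91.5)"
```

```text
dp [-0.6181 -0.1682  0.7635] rot [-0.5622 -0.     -0.0007] | mm [-185.4  -50.5  229.1] deg [-50.6   -0.    -0.07] | cur yaw -5.6 tool z [-0.098 -0.995 -0.   ] j [ 19.9  21.7 109.2   0.   49.   25.5]
time_s: 10.4
tool_pos: [0.4101, 0.049, 0.2003]
tcp_rot: [-149.9, 89.9, 161.6]
force: [0.6, -0.6, -2.1]
opening: 0.0204
dp [ 0.001  -0.6119  0.3888] rot [-5.554e-01 -9.000e-04  1.000e-04] | mm [   0.3 -183.6  116.6] deg [-4.998e+01 -8.000e-02  1.000e-02] | cur yaw 41.52 tool z [ 0.663 -0.749 -0.001] j [ -3.  -12.2 122.1   0.   70.1 -44.5]
```

```bash
python3 -m pendant '{"claw":[-1,-1,-1,-1,-1,-1,-1,-1,-1,-1],"dp":[[0,-0.07,0.05],[0,-0.14,0.1],[0,-0.21,0.15],[0,-0.29,0.2],[0,-0.37,0.25],[0,-0.44,0.3],[0,-0.51,0.34],[0,-0.57,0.37],[0,-0.61,0.39],[0,-0.61,0.39]],"delta_rot":[[-0.06,0,0],[-0.13,0,0],[-0.19,0,0],[-0.26,0,0],[-0.33,0,0],[-0.39,0,0],[-0.46,0,0],[-0.52,0,0],[-0.555,0,0],[-0.555,0,0]]}'; python3 -c "
from h import *
plan((.35,-.16,.2),91.5)
snap('wrist','w5'); snap('top','t5');snap('scene','s5')"
```

```text
time_s: 11.4
tool_pos: [0.3498, -0.1592, 0.1996]
tcp_rot: [155.4, 89.9, 156.3]
force: [0.2, 0.1, -2.2]
opening: 0.0206
dp [-0.0014 -0.0027  0.0006] rot [-0.0057 -0.0015 -0.0007] | mm [-0.4 -0.8  0.2] deg [-0.52 -0.13 -0.06] | cur yaw 90.98 tool z [ 1.     0.017 -0.002] j [ -34.9  -16.4  125.5   -0.    71.1 -125.9]
```

View pics/w5.png

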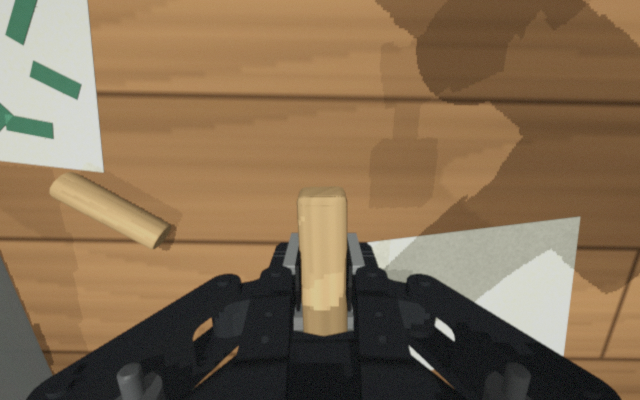

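View pics/s5.png

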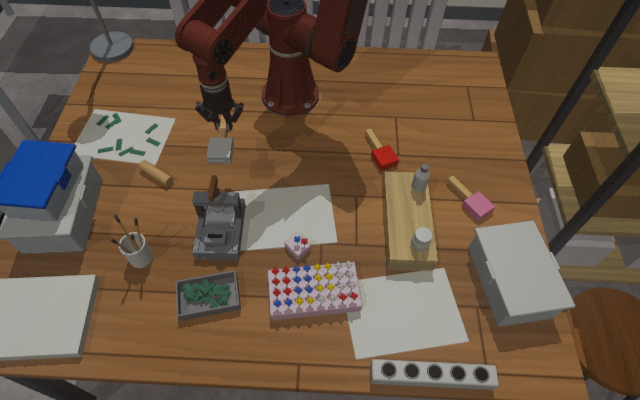

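```bash
python3 -c "
from h import *
for n in ['s5','t5']:
    s=load(n); W=cloud(s); X,Y,Z=[W[...,i] for i in range(3)]
    m=(abs(Z-.205)<.012)&(abs(X-.44)<.045)&(abs(Y+.16)<.06)&(s['frame'].min(2)>90); 
    print(n,rect(W[m]),Z[m].mean(),Z[m].std())
    p=W[m]; A=np.c_[p[:,:2]-p[:,:2].mean(0),np.ones(len(p))]; print('plane',np.linalg.lstsq(A,p[:,2],rcond=None)[0])
    for nm,c,zz,r in [('bridge',(.547,-.161),.13,.08),('stop',(.588,-.159),.0615,.035),('house',(.634,-.158),.066,.04)]:
        m=(abs(Z-zz)<.005)&(np.hypot(X-c[0],Y-c[1])<r); print(nm,rect(W[m]),Z[m].mean(), np.median(W[m],0))
crop('s5',170,120,270,265,4,'c5')
"
```

```text
s5 (array([ 439. , -153.4]), array([75.2, 62.8]), 3.7, 470) 0.2120293530354711 0.004461612858847002
plane [-0.07292336  0.01535801  0.21202935]
bridge (array([ 547.9, -160.5]), array([ 40.5, 125.5]), 2.44, 416) 0.1292301161319573 [ 0.55072499 -0.14984295  0.12914607]
stop (array([ 601.4, -160.5]), array([60.7, 38.4]), 85.26, 85) 0.06116327299284364 [ 0.58907699 -0.15989408  0.06128353]
house (array([ 635.9, -157.6]), array([41.2, 61.2]), 3.58, 268) 0.06531020438746837 [ 0.63668462 -0.15707861  0.06520786]
t5 (array([ 436. , -152.8]), array([69.3, 64.2]), 1.26, 341) 0.21242361946772795 0.003207503449518418
plane [-0.01295968 -0.01874533  0.21242362]
bridge (array([ 544.8, -159.9]), array([ 36.5, 126.6]), 1.97, 270) 0.1299052889079162 [ 0.54582554 -0.14612191  0.12979977]
stop (array([ 602.2, -150.6]), array([38.6, 43.4]), 83.31, 39) 0.061679028606528415 [ 0.61338607 -0.15370143  0.061774  ]
house (array([ 633.3, -158.4]), array([59.7, 40.2]), 89.8, 149) 0.06572639053623322 [ 0.63165471 -0.15681419  0.06568588]
```

View pics/c5.png

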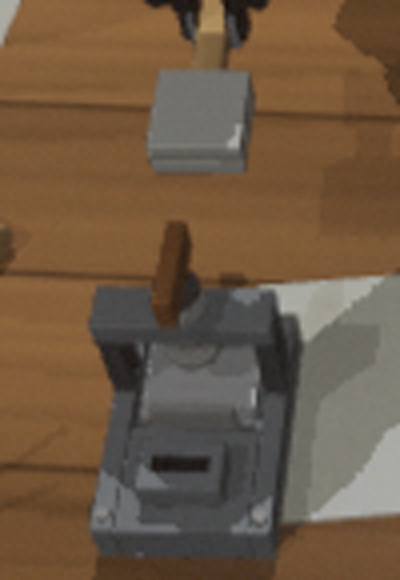

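```bash
python3 -c "
from h import *
crop('t5',370,150,460,270,6,'c6'); crop('s5',195,120,245,170,12,'c7')
"
```

```text
(no output)
```

View pics/c6.png

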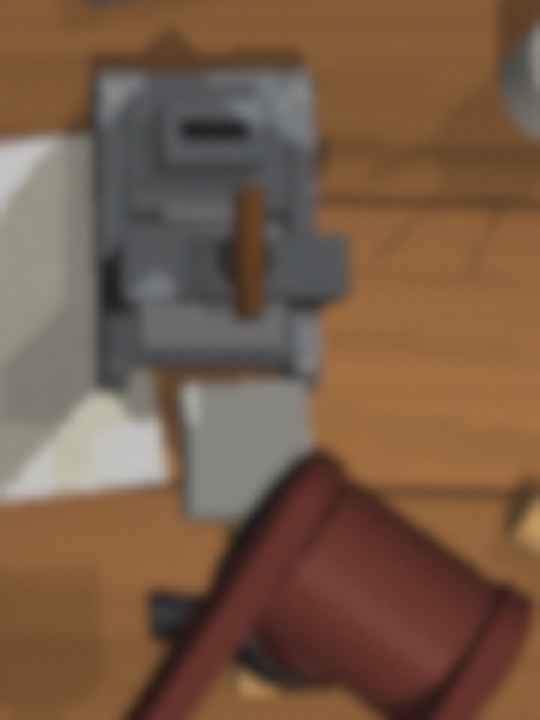

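View pics/c7.png

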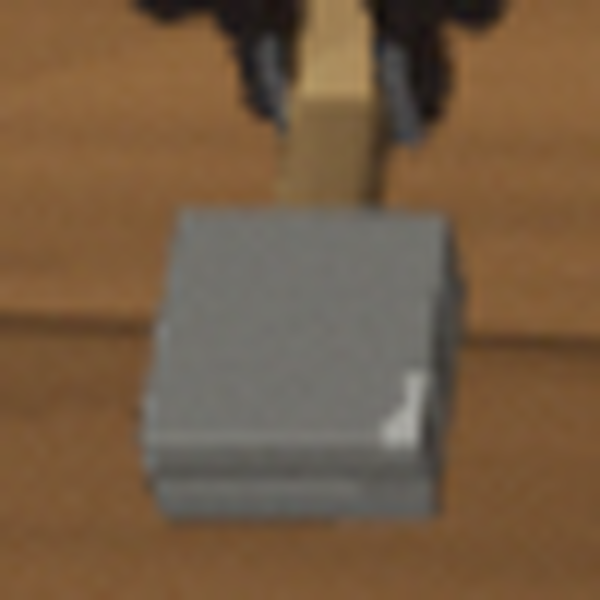

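```bash
python3 -c "
from h import *
s=load('s5')
g=lambda u,v,z: world(s,195+u/12-.5+.04,120+v/12-.5+.04,z)
P=[g(*p,.2125) for p in [(178,208),(447,212),(143,440),(410,445)]]
for p in P: print(p.round(4))
P=np.array(P); print(P.mean(0)); a=P[2]-P[0];b=P[3]-P[1]; print(np.degrees(np.arctan2(a[1],a[0])),np.degrees(np.arctan2(b[1],b[0])))
a=P[0]-P[1];b=P[2]-P[3];print(np.degrees(np.arctan2(-a[0],a[1]))%180,np.degrees(np.arctan2(-b[0],b[1]))%180)
print('handle',g(328,208,.205),g(340,98,.21))
s=load('t5'); g=lambda u,v,z: world(s,370+u/6-.42,150+v/6-.42,z)
P=np.array([g(*p,.2125) for p in [(181,381),(309,378),(186,520)]]);print(P.round(4))
a=P[0]-P[2];print(np.degrees(np.arctan2(a[1],a[0])));a=P[0]-P[1];print(np.degrees(np.arctan2(-a[0],a[1])))
"
```

```text
[ 0.4047 -0.1865  0.2125]
[ 0.4025 -0.1241  0.2125]
[ 0.4737 -0.1823  0.2125]
[ 0.4718 -0.1222  0.2125]
[ 0.43818517 -0.15378349  0.2125    ]
3.443455316263829 1.5503021990444028
2.0584594398478373 1.7717327452641882
handle [ 0.3962851  -0.15403269  0.205     ] [ 0.36636093 -0.1551768   0.21      ]
[[ 0.4722 -0.1175  0.2125]
 [ 0.4754 -0.1839  0.2125]
 [ 0.4001 -0.1204  0.2125]]
2.336316140173207
2.817906537693509
```

```bash
python3 -c "
from h import *
for n in ['s5','t5','scene0','top0']:
    s=load(n); W=cloud(s); X,Y,Z=[W[...,i] for i in range(3)]
    for nm,c,zz,rx,ry in [('bridge',(.547,-.161),.13,.03,.07),('house',(.634,-.158),.066,.03,.04)]:
        m=(abs(Z-zz)<.007)&(abs(X-c[0])<rx)&(abs(Y-c[1])<ry)
        for e in (0,1):
            pts=[]
            for u in np.where(m.sum(0)>3)[0]:
                vs=np.where(m[:,u])[0]; pts.append((u,vs[0] -.5 if e==0 else vs[-1]+.5))
            if len(pts)<8: continue
            pts=np.array(pts)
            for _ in range(3):
                a,b=np.polyfit(pts[:,0],pts[:,1],1); r=abs(pts[:,1]-a*pts[:,0]-b); pts=pts[r<1.2]
            u0,u1=pts[:,0].min(),pts[:,0].max()
            p,q=world(s,u0,a*u0+b,zz),world(s,u1,a*u1+b,zz); d=(q-p) if q[1]>p[1] else p-q
            print(n,nm,e,len(pts),'yaw',np.degrees(np.arctan2(-d[0],d[1])).round(2),((p+q)/2).round(4))
"
```

```text
s5 bridge 0 22 yaw 2.22 [ 0.5308 -0.1608  0.13  ]
s5 bridge 1 38 yaw 2.16 [ 0.5691 -0.1571  0.13  ]
s5 house 0 22 yaw 3.81 [ 0.6162 -0.1587  0.066 ]
s5 house 1 20 yaw 3.62 [ 0.6585 -0.1544  0.066 ]
t5 bridge 0 31 yaw 1.59 [ 0.5635 -0.1581  0.13  ]
t5 bridge 1 32 yaw 1.04 [ 0.5274 -0.1598  0.13  ]
t5 house 0 17 yaw 2.63 [ 0.6535 -0.1562  0.066 ]
t5 house 1 18 yaw 2.02 [ 0.6129 -0.1581  0.066 ]
scene0 bridge 0 21 yaw 3.08 [ 0.5304 -0.1441  0.13  ]
scene0 bridge 1 38 yaw 2.13 [ 0.5695 -0.1571  0.13  ]
scene0 house 0 22 yaw 3.81 [ 0.6162 -0.1587  0.066 ]
scene0 house 1 20 yaw 3.7 [ 0.6576 -0.1545  0.066 ]
top0 bridge 0 31 yaw 1.72 [ 0.5635 -0.1581  0.13  ]
top0 bridge 1 32 yaw 1.29 [ 0.5272 -0.1598  0.13  ]
top0 house 0 16 yaw 1.48 [ 0.6543 -0.158   0.066 ]
top0 house 1 18 yaw 3.4 [ 0.6127 -0.1581  0.066 ]
```

```bash
python3 -c "
from h import *
plan((.352,-.168,.078),91.5)
plan((.46,-.165,.058),91.5)"
```

```text
dp [ 0.4061 -0.0341  0.0035] rot [-0.0046 -0.0006 -0.0009] | mm [121.8 -10.2   1.1] deg [-0.41 -0.06 -0.08] | cur yaw 91.09 tool z [ 1.     0.019 -0.001] j [ -34.7  -16.4  125.4    0.    71.  -125.8]
dp [ 0.4724 -0.031   0.3637] rot [-0.0046 -0.0006 -0.0009] | mm [141.7  -9.3 109.1] deg [-0.41 -0.06 -0.08] | cur yaw 91.09 tool z [ 1.     0.019 -0.001] j [ -34.7  -16.4  125.4    0.    71.  -125.8]
```

```bash
python3 -m pendant '{"claw":[-1,-1,-1,-1,-1,-1,-1,-1,-1,-1],"dp":[[0.03,-0.01,0],[0.08,-0.02,0],[0.14,-0.03,0],[0.2,-0.03,0],[0.26,-0.03,0],[0.31,-0.03,0],[0.35,-0.03,0],[0.38,-0.03,0],[0.4,-0.03,0],[0.4,-0.03,0]],"delta_rot":[[-0.005,0,0],[-0.005,-0.003,0],[-0.005,-0.006,0],[-0.005,-0.009,0],[-0.005,-0.013,0],[-0.005,-0.013,0],[-0.005,-0.013,0],[-0.005,-0.013,0],[-0.005,-0.013,0],[-0.005,-0.013,0]]}'; python3 -c "
from h import *
s=snap('scene','s6'); snap('top','t6')
crop('s6',170,120,270,265,4,'c8')
print(arm.get_obs()['tool_pos'])
for n in ['s6','t6']:
    s=load(n); W=cloud(s); X,Y,Z=[W[...,i] for i in range(3)]
    m=(abs(Z-.09)<.015)&(abs(X-.44)<.045)&(abs(Y+.16)<.06)&(s['frame'].min(2)>90); 
    print(n,rect(W[m]),Z[m].mean(),Z[m].std())
plan((.46,-.165,.058),91.5)
"
```

```text
time_s: 12.55
tool_pos: [0.351, -0.1672, 0.0794]
tcp_rot: [3.7, 88.9, 5.3]
force: [-0.3, 0.6, -0.9]
opening: 0.0207
[ 0.35186844 -0.16789984  0.08053247]
s6 (array([ 439.6, -161.2]), array([74.5, 62. ]), 4.25, 406) 0.09318989684898106 0.004642885173237039
t6 (array([ 437.6, -161.4]), array([68.1, 66. ]), 4.52, 355) 0.09548144660648822 0.004549260591005236
dp [ 0.0826 -0.0004  0.3589] rot [0.0012 0.0133 0.0002] | mm [ 2.480e+01 -1.000e-01  1.077e+02] deg [0.11 1.19 0.02] | cur yaw 91.61 tool z [0.999 0.028 0.021] j [ -36.4   -4.8  130.7    0.9   53.2 -128.5]
```

View pics/c8.png

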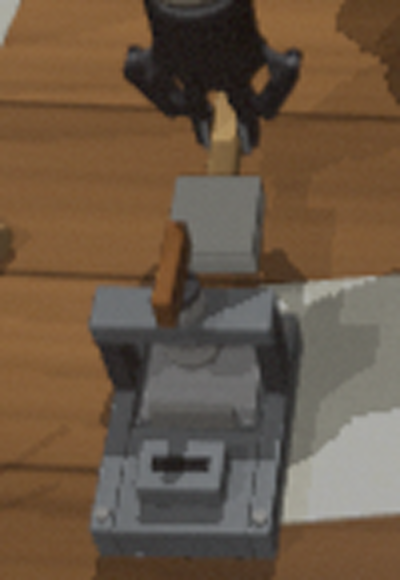

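```bash
python3 -m pendant '{"claw":[-1,-1,-1,-1,-1,-1,-1,-1,-1,-1],"dp":[[0.01,-0.008,0.03],[0.02,-0.008,0.07],[0.03,-0.008,0.11],[0.05,-0.008,0.14],[0.065,-0.008,0.16],[0.072,-0.008,0.18],[0.074,-0.008,0.21],[0.076,-0.008,0.25],[0.078,-0.008,0.28],[0.079,-0.008,0.3]],"delta_rot":[[0,0,0],[0,0,0],[0,0,0],[0,0,0],[0,0,0],[0,0,0],[0,0,0],[0,0,0],[0,0,0],[0,0,0]]}'; python3 -c "
from h import *
s=snap('scene','s7'); snap('top','t7')
crop('s7',180,140,260,260,5,'c9')
print(arm.get_obs()['tool_pos'],arm.get_obs()['force'],arm.get_obs()['ft_torque'])
"
```

```text
time_s: 13.65
tool_pos: [0.4435, -0.168, 0.0588]
tcp_rot: [-1.8, 88.8, -0.2]
force: [-0.1, 0.7, -1.7]
opening: 0.0209
[ 0.44324287 -0.16794573  0.05879286] [ 0.57563949  0.61827991 -1.54494891] [-0.02012735  0.15880045  0.0054866 ]
```

View pics/c9.png

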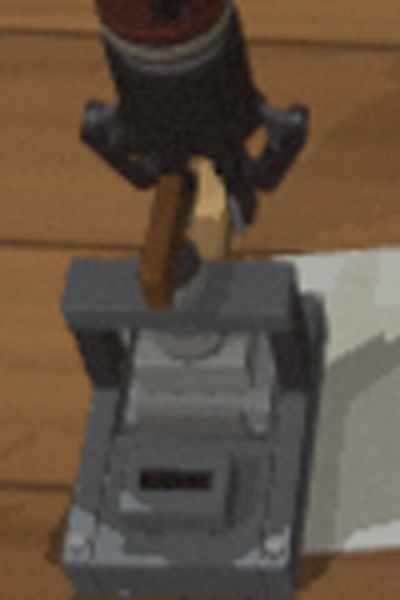

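```bash
python3 -m pendant '{"claw":[-1,-1,-1,-1,-1,-1,-1,-1,-1,-1],"dp":[[0.002,0,0.008],[0.004,0,0.016],[0.007,0,0.022],[0.008,0,0.028],[0.009,0,0.034],[0.01,0,0.038],[0.01,0,0.042],[0.01,0,0.044],[0.01,0,0.044],[0.01,0,0.044]],"delta_rot":[[0,0,0],[0,0,0],[0,0,0],[0,0,0],[0,0,0],[0,0,0],[0,0,0],[0,0,0],[0,0,0],[0,0,0]]}'; python3 -c "
from h import *
print(arm.get_obs()['tool_pos'],arm.get_obs()['force'],arm.get_obs()['ft_torque'])
"
```

```text
time_s: 14.75
tool_pos: [0.4552, -0.1673, 0.0557]
tcp_rot: [-0.1, 88.8, 1.5]
force: [-0.3, -0.6, -2.0]
opening: 0.0205
[ 0.45523463 -0.16729401  0.05570017] [-0.32933469 -0.61606589 -2.00817762] [-0.02209952  0.16744216  0.02812605]
```

```bash
python3 -m pendant '{"claw":[-1,-1,-1,-1,-1,-1,-1,-1,-1,-1],"dp":[[0.003,0,0.003],[0.005,0,0.006],[0.005,0,0.009],[0.005,0,0.012],[0.005,0,0.014],[0.005,0,0.016],[0.005,0,0.018],[0.005,0,0.02],[0.005,0,0.02],[0.005,0,0.02]],"delta_rot":[[0,0,0],[0,0,0],[0,0,0],[0,0,0],[0,0,0],[0,0,0],[0,0,0],[0,0,0],[0,0,0],[0,0,0]]}'; python3 -c "
from h import *
print(arm.get_obs()['tool_pos'],arm.get_obs()['force'],arm.get_obs()['ft_torque'])
s=snap('scene','s8'); 
crop('s8',180,140,260,260,5,'c10')
"
```

```text
time_s: 15.75
tool_pos: [0.4597, -0.167, 0.0541]
tcp_rot: [2.5, 89.1, 4.1]
force: [-6.2, -0.5, 2.2]
opening: 0.0202
[ 0.45967354 -0.1670499   0.05406393] [-6.18513848 -0.53844678  2.17054717] [-0.15774573  0.86335909 -0.13734955]
```

View pics/c10.png

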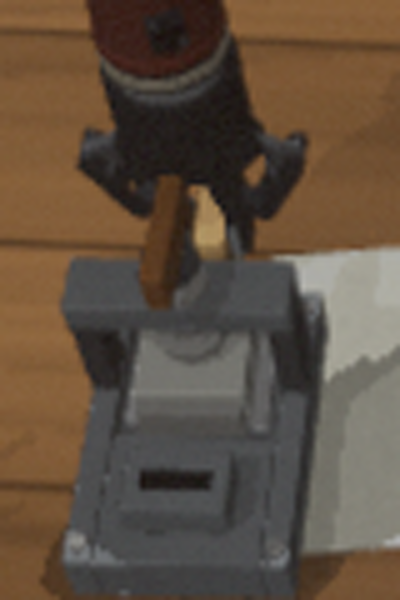

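```bash
python3 -m pendant '{"claw":[-1,-1,-1,-1,-1,-1,-0.8,-0.7,-0.6,-0.5],"dp":[[0,0,0.001],[0,0,0.003],[0.002,0,0.005],[0.004,0,0.006],[0.004,0,0.006],[0.004,0,0.006],[0.004,0,0.006],[0.004,0,0.006],[0.004,0,0.006],[0.004,0,0.006]],"delta_rot":[[0,0,0],[0,0,0],[0,0,0],[0,0.006,0],[0,0.006,0],[0,0.006,0],[0,0.006,0],[0,0.006,0],[0,0.006,0],[0,0.006,0]]}'; python3 -c "
from h import *
print(arm.get_obs()['tool_pos'],arm.get_obs()['force'],arm.get_obs()['ft_torque'])
s=snap('scene','s9'); s=snap('wrist','w9') 
crop('s9',180,140,260,260,5,'c11')
"
```

```text
time_s: 16.8
tool_pos: [0.4603, -0.1667, 0.0533]
tcp_rot: [22.0, 89.8, 23.6]
force: [-11.3, -0.4, 8.8]
opening: 0.0219
[ 0.46032356 -0.16665346  0.05330492] [-11.26157502  -0.40962172   8.80385631] [-0.02490172  1.39044415  0.14134251]
```

View pics/c11.png

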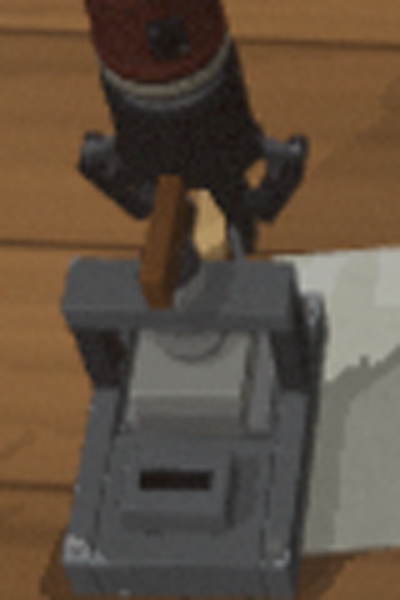

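View pics/w9.png

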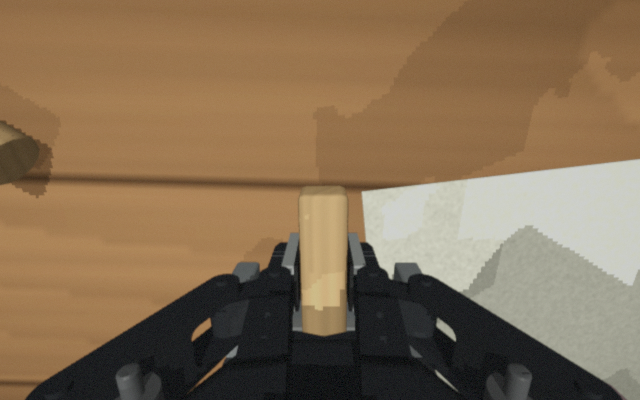

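```bash
python3 -m pendant '{"claw":[-0.3,0,0.2,0.3,0.3,0.3,0.3,0.3,0.3,0.3],"dp":[[0,0,0],[0,0,0],[0,0,0],[0,0,0],[0,0,-0.02],[0,0,-0.05],[-0.05,0,-0.05],[-0.15,0,-0.05],[-0.28,0,-0.05],[-0.4,0,-0.05]],"delta_rot":[[0,0,0],[0,0,0],[0,0,0],[0,0,0],[0,0,0],[0,0,0],[0,0,0],[0,0,0],[0,0,0],[0,0,0]]}'; python3 -c "
from h import *
print(arm.get_obs()['tool_pos'],arm.get_obs()['force'],arm.get_obs()['ft_torque'])
s=snap('scene','s10'); s=snap('wrist','w10') ; snap('top','t10')
crop('s10',180,120,260,260,5,'c12')
"
```

```text
time_s: 17.9
tool_pos: [0.4456, -0.1673, 0.1737]
tcp_rot: [3.3, 89.4, 4.9]
force: [0.1, -0.0, 0.8]
opening: 0.0557
[ 0.44559336 -0.16726127  0.17374794] [ 0.145824   -0.01941835  0.8168832 ] [-0.02802689 -0.0623272   0.02834258]
```

View pics/c12.png

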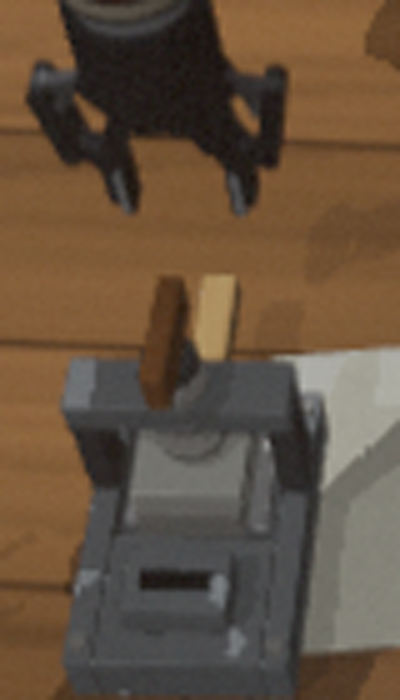

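View pics/w10.png

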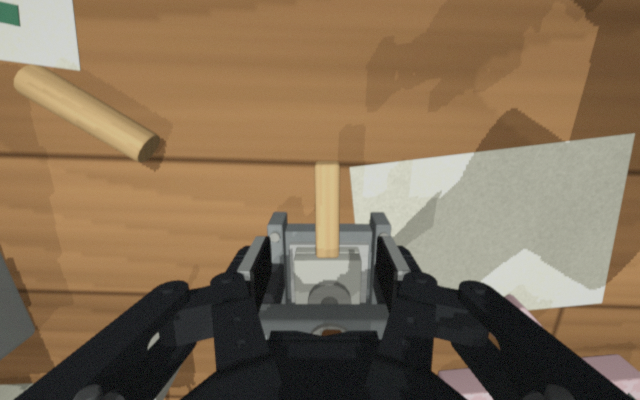

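The wrist view shows the block lying on the bed at (326,278) with its handle straight out to (328,165), centred between the rails (278 and 383). Next: block height, yaw, and its gap to the stop.

```bash
python3 -c "
from h import *
s=load('w10'); W=cloud(s); X,Y,Z=[W[...,i] for i in range(3)]
for u,v in [(300,262),(350,262),(300,295),(352,295),(328,180),(328,245),(331,333),(275,240),(382,240)]: print((u,v),world(s,u,v).round(4))
m=(abs(Z-.067)<.006)&(X<.505)&(X>.38)&(abs(Y+.165)<.03); print('handle',rect(W[m]))
crop('w10',240,150,420,350,4,'c13')
s=load('s10'); 
for u,v in [(217,206),(217,211),(217,216),(217,222),(217,225)]: print((u,v),world(s,u,v).round(4))
"
```

```text
(300, 262) [ 0.5159 -0.1897  0.069 ]
(350, 262) [ 0.5142 -0.1431  0.0694]
(300, 295) [ 0.5517 -0.1895  0.0695]
(352, 295) [ 0.5506 -0.1391  0.0688]
(328, 180) [ 0.4369 -0.1661  0.0666]
(328, 245) [ 0.4981 -0.1641  0.0678]
(331, 333) [ 0.5118 -0.1627  0.1605]
(275, 240) [ 0.5071 -0.2172  0.0424]
(382, 240) [ 0.4378 -0.1407  0.179 ]
handle (array([ 463.6, -165.8]), array([83., 22.]), 1.84, 2173)
(217, 206) [ 0.5551 -0.1602  0.0926]
(217, 211) [ 0.5666 -0.1597  0.0845]
(217, 216) [ 0.5752 -0.1604  0.0715]
(217, 222) [ 0.5887 -0.1599  0.061 ]
(217, 225) [ 0.5927 -0.1609  0.051 ]
```

View pics/c13.png

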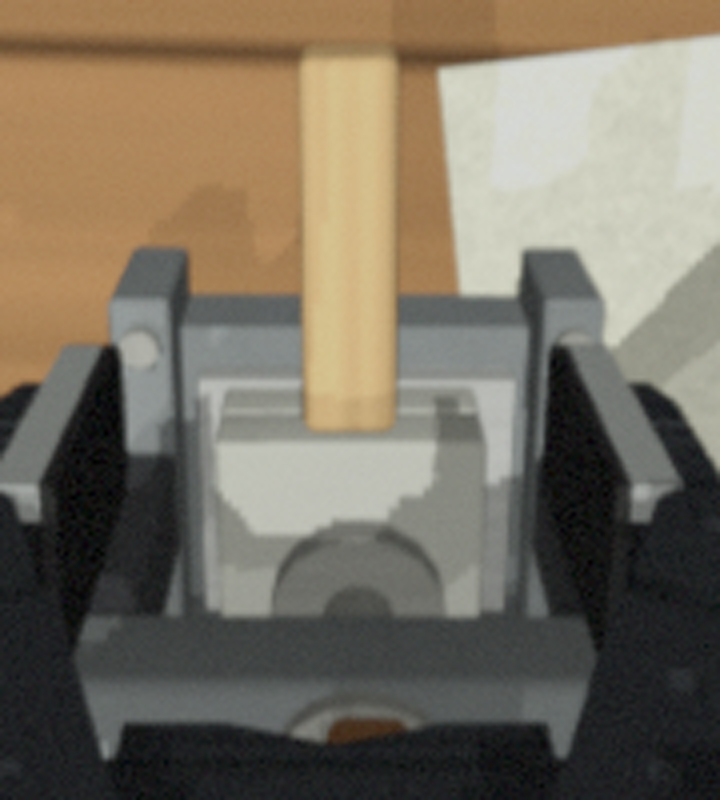

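```bash
python3 -c "
from h import *
for n in ['s10','t10','t5']:
    s=load(n); W=cloud(s); X,Y,Z=[W[...,i] for i in range(3)]
    m=(abs(Z-.181)<.008)&(abs(X-.548)<.045)&(abs(Y+.16)<.03); print(n,rect(W[m]),Z[m].mean())
plan((.4456,-.1673,.25),90.7)
plan((.5475,-.163,.25),90.7)
plan((.5475,-.163,.165),90.7)"
```

```text
s10 (array([ 548.2, -160.4]), array([69.8, 15.5]), 1.04, 133) 0.1827469323492059
t10 (array([ 546.8, -160.9]), array([69.6, 16. ]), 1.03, 89) 0.1824612228167803
t5 (array([ 545. , -160.1]), array([15.9, 69.9]), 89.36, 98) 0.1831811612625025
dp [-0.2463  0.0041 -0.0049] rot [0.0098 0.0108 0.0023] | mm [-73.9   1.2  -1.5] deg [0.88 0.97 0.2 ] | cur yaw 91.58 tool z [0.999 0.028 0.017] j [ -29.2   -2.   115.9    0.3   65.2 -120.9]
dp [-0.2406  0.009   0.335 ] rot [0.0098 0.0108 0.0023] | mm [-72.2   2.7 100.5] deg [0.88 0.97 0.2 ] | cur yaw 91.58 tool z [0.999 0.028 0.017] j [ -29.2   -2.   115.9    0.3   65.2 -120.9]
dp [0.0427 0.0101 0.3302] rot [0.0098 0.0108 0.0023] | mm [12.8  3.  99.1] deg [0.88 0.97 0.2 ] | cur yaw 91.58 tool z [0.999 0.028 0.017] j [ -29.2   -2.   115.9    0.3   65.2 -120.9]
```

```bash
python3 -m pendant '{"claw":[0.3,0.3,0.3,0.3,0.3,0.3,0.3,0.3,0.3,0.3],"dp":[[-0.06,0,0],[-0.14,0,0],[-0.22,0,0.01],[-0.24,0,0.06],[-0.24,0,0.13],[-0.24,0,0.2],[-0.24,0.009,0.27],[-0.24,0.009,0.32],[-0.24,0.009,0.335],[-0.24,0.009,0.335]],"delta_rot":[[0,0,0],[0,0,0],[0.005,0.005,0.002],[0.01,0.011,0.002],[0.01,0.011,0.002],[0.01,0.011,0.002],[0.01,0.011,0.002],[0.01,0.011,0.002],[0.01,0.011,0.002],[0.01,0.011,0.002]]}'; python3 -c "
from h import *
snap('wrist','w11')
snap('scene','s11'); crop('s11',180,100,260,260,5,'c14')
plan((.5475,-.163,.165),90.7)"
```

```text
time_s: 19.05
tool_pos: [0.5456, -0.1618, 0.2443]
tcp_rot: [155.3, 89.4, 156.0]
force: [-0.5, -0.4, 0.5]
opening: 0.0554
dp [ 0.2665 -0.0048  0.0099] rot [-0.0001 -0.0055 -0.0025] | mm [80.  -1.4  3. ] deg [-0.01 -0.5  -0.23] | cur yaw 90.69 tool z [ 1.     0.012 -0.009] j [ -23.6    6.    99.8    0.    74.7 -114.3]
```

View pics/w11.png

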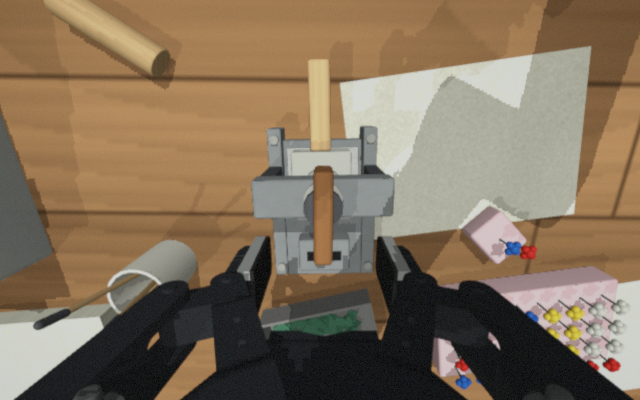

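View pics/c14.png

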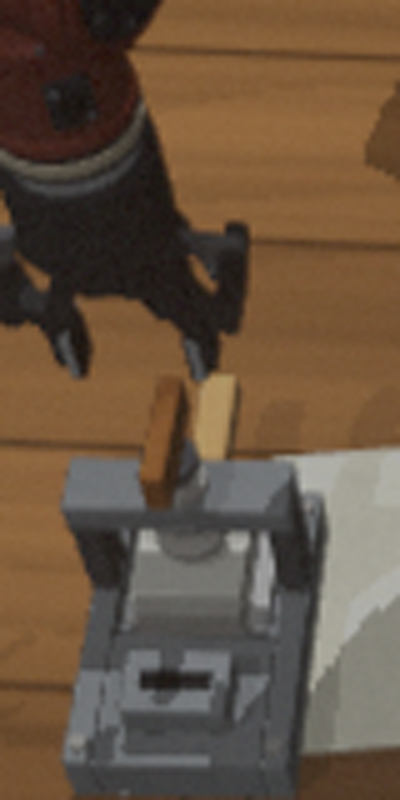

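```bash
python3 -c "
from h import *
s=load('w11'); W=cloud(s); X,Y,Z=[W[...,i] for i in range(3)]
m=(abs(Z-.182)<.006)&(abs(X-.548)<.05)&(abs(Y+.163)<.03); print(rect(W[m]),Z[m].mean())
m=(abs(Z-.13)<.006)&(abs(X-.548)<.05)&(abs(Y+.163)<.08); print(rect(W[m]),Z[m].mean())
plan((.5475,-.163,.165),91)"
```

```text
(array([ 546.1, -161.3]), array([69.4, 13.9]), 1.08, 1849) 0.18409252569581097
(array([ 546.3, -161.3]), array([ 36.4, 126. ]), 1.43, 4364) 0.12954005062462262
dp [ 0.2665 -0.0048  0.0099] rot [-0.0035 -0.0055 -0.0025] | mm [80.  -1.4  3. ] deg [-0.31 -0.5  -0.23] | cur yaw 90.69 tool z [ 1.     0.012 -0.009] j [ -23.6    6.    99.8    0.    74.7 -114.3]
```

```bash
python3 -m pendant '{"claw":[0.3,0.3,0.3,0.3,0.3,0.3,0.3,0.3,0.3,0.3],"dp":[[0.04,0,0.005],[0.09,0,0.005],[0.14,0,0.005],[0.18,0,0.005],[0.21,0,0.005],[0.235,0,0.005],[0.255,0,0.005],[0.263,0,0.005],[0.263,0,0.005],[0.263,0,0.005]],"delta_rot":[[-0.003,0,0],[-0.003,0,0],[-0.003,0,0],[-0.003,0,0],[-0.003,0,0],[-0.003,0,0],[-0.003,0,0],[-0.003,0,0],[-0.003,0,0],[-0.003,0,0]]}' && python3 -m pendant '{"claw":[-1,-1,-1,-1,-1,-1,-1,-1,-1,-1],"dp":[[0,0,0],[0,0,0],[0,0,0],[0,0,0],[0,0,0],[0,0,0],[0,0,0],[0,0,0],[0,0,0],[0,0,0]],"delta_rot":[[0,0,0],[0,0,0],[0,0,0],[0,0,0],[0,0,0],[0,0,0],[0,0,0],[0,0,0],[0,0,0],[0,0,0]]}' 60; python3 -c "
from h import *
o=arm.get_obs();print(o['tool_pos'],o['force'],o['ft_torque'],o['joints'])
snap('wrist','w12')"
```

```text
time_s: 20.15
tool_pos: [0.5478, -0.162, 0.1678]
tcp_rot: [153.3, 89.7, 154.2]
force: [-0.1, 0.5, -0.7]
opening: 0.0556
time_s: 21.15
tool_pos: [0.5479, -0.1619, 0.1683]
tcp_rot: [151.4, 89.7, 152.4]
force: [-1.5, 0.6, 6.3]
opening: 0.0273
[ 0.54786688 -0.16190924  0.16831744] [-1.53636107  0.61721968  6.27584235] [0.2260651  0.23680166 0.00879217] [-2.35144364e+01  1.06263028e+01  1.03298594e+02  2.66352169e-02
  6.64146869e+01 -1.14489575e+02]
```

View pics/w12.png

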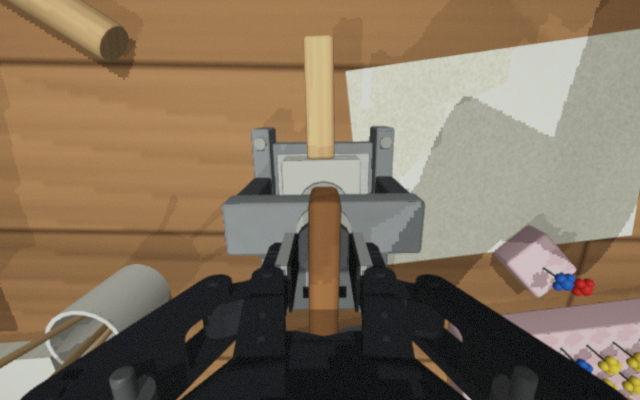

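Opening is stuck at 27 mm with +6 N upward, so the tips are catching the spindle collar under the bar (disc at wrist (323,215)). I'll reopen slightly, rise 7 mm and close again.

```bash
python3 -m pendant '{"claw":[-0.2,-0.1,-0.1,-1,-1,-1,-1,-1,-1,-1],"dp":[[0,0,-0.003],[-0.012,0,-0.006],[-0.023,0,-0.006],[-0.023,0,-0.006],[-0.023,0,-0.006],[-0.023,0,-0.006],[-0.023,0,-0.006],[-0.023,0,-0.006],[-0.023,0,-0.006],[-0.023,0,-0.006]],"delta_rot":[[0,0,0],[0,0,0],[0,0,0],[0,0,0],[0,0,0],[0,0,0],[0,0,0],[0,0,0],[0,0,0],[0,0,0]]}' 60; python3 -c "
from h import *
o=arm.get_obs();print(o['tool_pos'],o['force'],o['ft_torque'])
snap('wrist','w13');crop('w13',200,150,440,400,3,'c15');s=snap('scene','s13');crop('s13',180,100,260,260,5,'c16')"
```

```text
time_s: 22.2
tool_pos: [0.5459, -0.1619, 0.1745]
tcp_rot: [151.8, 89.6, 152.7]
force: [-0.8, 0.9, 4.5]
opening: 0.0127
[ 0.54587734 -0.16189653  0.17452987] [-0.81430517  0.87907701  4.49806577] [ 0.11797557  0.17512173 -0.15042579]
```

View pics/c15.png

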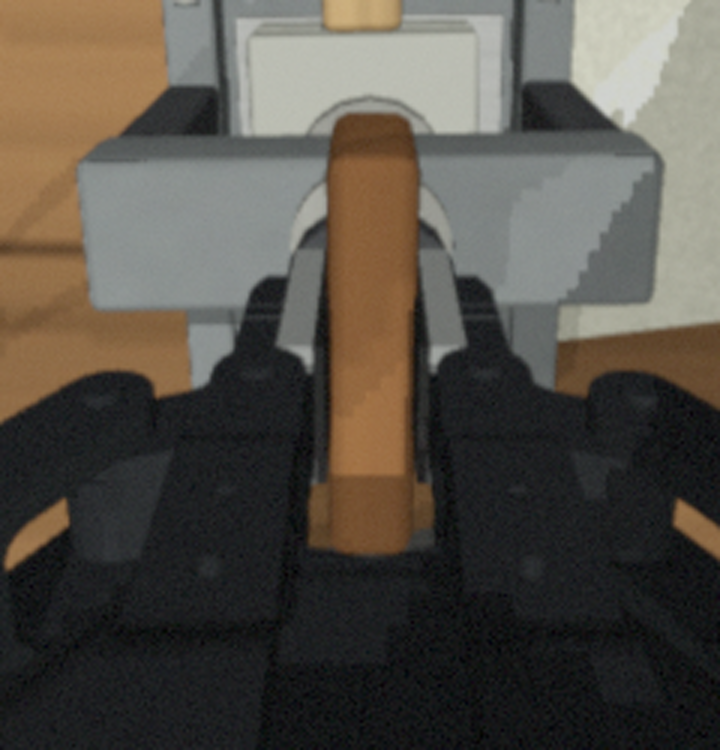

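View pics/c16.png

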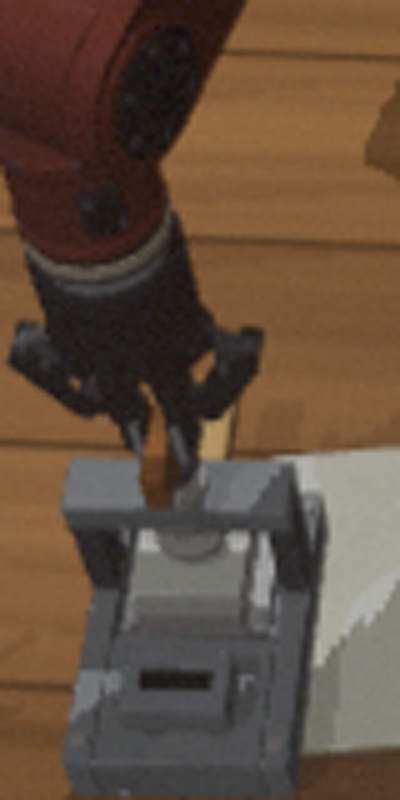

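```bash
python3 -m pendant '{"claw":[-1,-1,-1,-1,-1,-1,-1,-1,-1,-1],"dp":[[0.002,0,0],[0.004,0,0],[0.006,0,0],[0.008,0,0],[0.01,0,0],[0.012,0,0],[0.014,0,0],[0.017,0,0],[0.019,0,0],[0.02,0,0]],"delta_rot":[[0.08,0,0],[0.17,0,0],[0.26,0,0],[0.35,0,0],[0.44,0,0],[0.53,0,0],[0.62,0,0],[0.71,0,0],[0.8,0,0],[0.85,0,0]]}'; python3 -c "
from h import *
o=arm.get_obs();print(o['tool_pos'],o['force'],o['ft_torque'],o['joints'])
plan((.5459,-.1619,.168),15)
s=snap('scene','s14');crop('s14',180,100,260,260,5,'c17')"
```

```text
time_s: 23.3
tool_pos: [0.5468, -0.1607, 0.1686]
tcp_rot: [-161.4, 89.6, 122.9]
force: [0.8, 3.8, 4.0]
opening: 0.0126
[ 0.54682803 -0.16068395  0.16857699] [0.78708437 3.78178832 3.97581285] [ 0.73695818 -0.38058843  0.05709047] [-23.53015549  10.41282445 103.51797866   0.21270691  66.36293978
 -37.87672293]
dp [ 0.0019 -0.004   0.0032] rot [-0.0082 -0.0037  0.0012] | mm [ 0.6 -1.2  1. ] deg [-0.74 -0.33  0.11] | cur yaw 14.26 tool z [ 0.246 -0.969 -0.006] j [-23.5  10.4 103.5   0.2  66.4 -37.9]
```

View pics/c17.png

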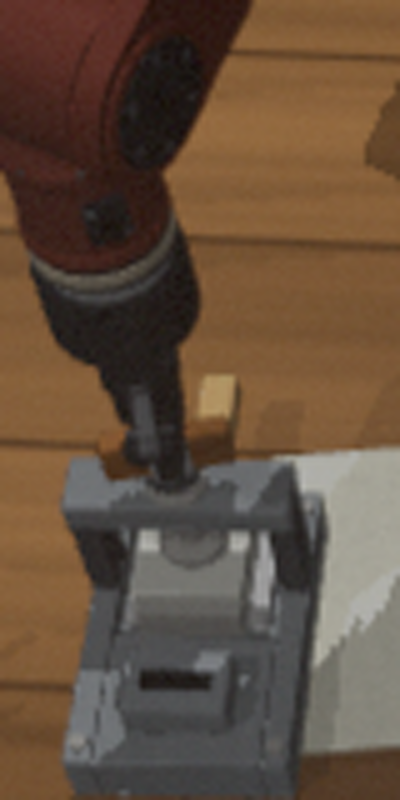

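```bash
python3 -m pendant '{"claw":[-1,-1,-1,-1,-1,-1,-1,-1,-1,-1],"dp":[[0.002,0,0],[0.004,0,0],[0.006,0,0],[0.008,0,0],[0.01,0,0],[0.012,0,0],[0.013,0,0],[0.014,0,0],[0.014,0,0],[0.014,0,0]],"delta_rot":[[0.08,0,0],[0.16,0,0],[0.24,0,0],[0.32,0,0],[0.4,0,0],[0.48,0,0],[0.55,0,0],[0.6,0,0],[0.6,0,0],[0.6,0,0]]}'; python3 -c "
from h import *
o=arm.get_obs();print(o['tool_pos'],o['force'],o['ft_torque'],o['joints'])
plan((.5459,-.1619,.168),-40)
s=snap('scene','s15');crop('s15',180,100,260,260,5,'c18')"
```

```text
time_s: 24.35
tool_pos: [0.5479, -0.161, 0.1644]
tcp_rot: [-137.3, 89.7, 93.2]
force: [5.5, 4.5, 2.0]
opening: 0.0124
[ 0.54791586 -0.16097452  0.16442925] [5.54932716 4.48498182 1.96613335] [ 0.64070356 -0.99049582 -0.13364974] [-23.53001211  10.71808928 103.65106199   0.24973824  65.74568686
  15.85072758]
dp [-0.0119 -0.0033  0.0066] rot [ 0.0057 -0.0021  0.0019] | mm [-3.6 -1.   2. ] deg [ 0.52 -0.19  0.17] | cur yaw -39.48 tool z [-0.636 -0.772 -0.003] j [-23.5  10.7 103.7   0.2  65.7  15.9]
```

View pics/c18.png

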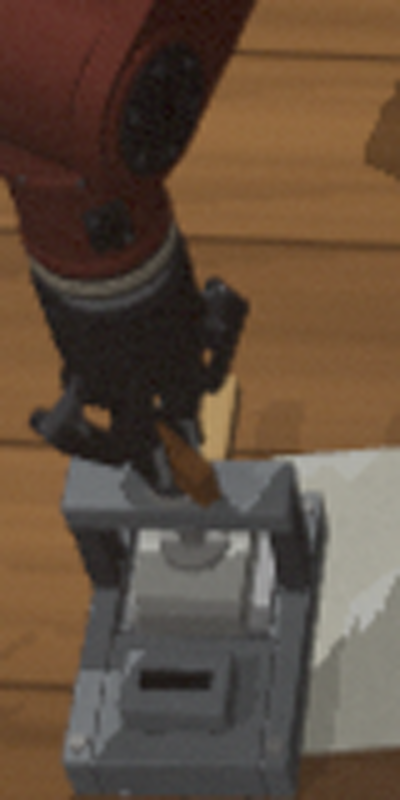

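```bash
python3 -m pendant '{"claw":[-1,-1,-1,-1,-1,-1,-1,-1,-1,-1],"dp":[[0.001,0,0],[0.002,0,0],[0.003,0,0],[0.004,0,0],[0.005,0,0],[0.005,0,0],[0.005,0,0],[0.005,0,0],[0.005,0,0],[0.005,0,0]],"delta_rot":[[0.05,0,0],[0.1,0,0],[0.15,0,0],[0.2,0,0],[0.2,0,0],[0.2,0,0],[0.2,0,0],[0.2,0,0],[0.2,0,0],[0.2,0,0]]}'; python3 -c "
from h import *
o=arm.get_obs();print(o['tool_pos'],o['force'],o['ft_torque'])
plan((.5459,-.1619,.168),-57)
s=snap('scene','s16');crop('s16',185,180,255,260,8,'c19')"
```

```text
time_s: 25.4
tool_pos: [0.5482, -0.1613, 0.163]
tcp_rot: [-129.8, 89.8, 82.7]
force: [4.6, 3.2, 1.5]
opening: 0.013
[ 0.5481948  -0.16128322  0.16303016] [4.59453924 3.2354369  1.53598746] [ 0.54087396 -1.03426187 -0.13404118]
dp [-0.0166 -0.0024  0.0075] rot [-0.0053 -0.0015  0.0018] | mm [-5.  -0.7  2.3] deg [-0.48 -0.14  0.17] | cur yaw -57.48 tool z [-0.843 -0.538 -0.002] j [-23.5  10.8 103.7   0.2  65.5  33.8]
```

View pics/c19.png

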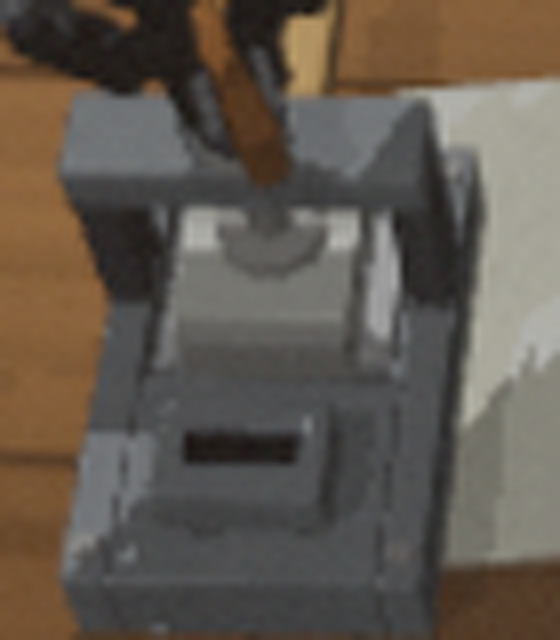

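```bash
python3 -m pendant '{"claw":[-1,-1,-1,-1,-1,-1,-1,-1,-1,-1],"dp":[[0.001,0,0],[0.002,0,0],[0.002,0,0],[0.002,0,0],[0.002,0,0],[0.002,0,0],[0.002,0,0],[0.002,0,0],[0.002,0,0],[0.002,0,0]],"delta_rot":[[0.03,0,0],[0.06,0,0],[0.1,0,0],[0.1,0,0],[0.1,0,0],[0.1,0,0],[0.1,0,0],[0.1,0,0],[0.1,0,0],[0.1,0,0]]}'; python3 -c "
from h import *
o=arm.get_obs();print(o['tool_pos'],o['force'],o['ft_torque'])
plan((.5459,-.1619,.168),-66)
s=snap('scene','s17');crop('s17',185,180,255,260,8,'c20')
W=cloud(s); print(W[226:246,205:226,2].max(1).round(3))"
```

```text
time_s: 26.45
tool_pos: [0.5483, -0.1615, 0.1624]
tcp_rot: [-127.4, 89.8, 76.2]
force: [5.0, 3.0, 1.1]
opening: 0.013
[ 0.54828602 -0.1614753   0.16236006] [4.96997341 3.02288821 1.11008119] [ 0.41042692 -1.10815935 -0.12854115]
dp [-0.0188 -0.0019  0.0078] rot [-0.0053 -0.0013  0.0017] | mm [-5.6 -0.6  2.3] deg [-0.47 -0.12  0.15] | cur yaw -66.47 tool z [-0.917 -0.399 -0.002] j [-23.5  10.9 103.7   0.2  65.4  42.8]
[0.046 0.042 0.044 0.043 0.07  0.07  0.069 0.07  0.076 0.076 0.072 0.072
 0.069 0.068 0.069 0.067 0.07  0.061 0.058 0.05 ]
```

View pics/c20.png

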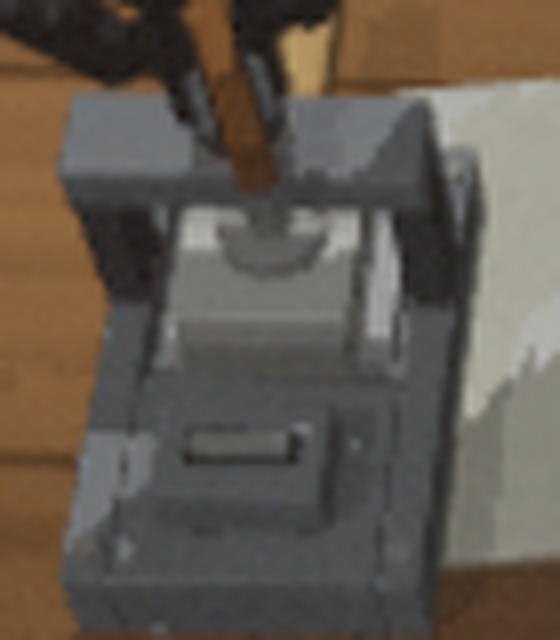

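```bash
python3 -m pendant '{"claw":[-1,-1,-1,-1,-1,-1,-1,-1,-1,-1],"dp":[[0.001,0,0],[0.002,0,0],[0.003,0,0],[0.004,0,0],[0.004,0,0],[0.004,0,0],[0.004,0,0],[0.004,0,0],[0.004,0,0],[0.004,0,0]],"delta_rot":[[0.05,0,0],[0.1,0,0],[0.15,0,0],[0.19,0,0],[0.19,0,0],[0.19,0,0],[0.19,0,0],[0.19,0,0],[0.19,0,0],[0.19,0,0]]}'; python3 -c "
from h import *
o=arm.get_obs();print(o['tool_pos'],o['force'],o['ft_torque'])
plan((.5459,-.1619,.168),-83)
s=snap('scene','s18');crop('s18',190,200,250,260,10,'c21')
W=cloud(s); print(W[226:246,205:226,2].max(1).round(3))"
```

```text
time_s: 27.5
tool_pos: [0.5483, -0.1618, 0.161]
tcp_rot: [-120.0, 89.8, 66.4]
force: [5.8, 2.8, -0.3]
opening: 0.0127
[ 0.54834953 -0.16184551  0.16104741] [ 5.80902434  2.76852857 -0.32584339] [ 0.18492153 -1.18122748 -0.09921221]
dp [-0.0232 -0.0008  0.0081] rot [-0.0063 -0.0009  0.0015] | mm [-7.  -0.2  2.4] deg [-0.57 -0.08  0.13] | cur yaw -83.57 tool z [-0.994 -0.112 -0.001] j [-23.6  11.  103.8   0.2  65.3  59.9]
[0.046 0.044 0.045 0.044 0.068 0.087 0.087 0.086   nan 0.078 0.073 0.07
 0.071 0.07  0.069 0.067 0.067 0.061 0.057 0.049]
```

View pics/c21.png

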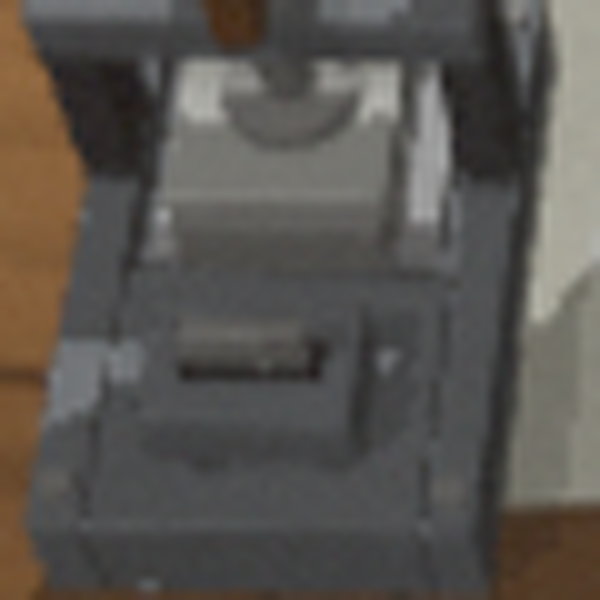

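```bash
python3 -c "
from h import *
for n in ['s17','s18']:
    s=load(n); W=cloud(s); print(n); print((W[228:244,206:224,2]*1000).round(0))
h=W[236:243,200:226]
"; python3 -c "
from h import *
s=snap('scene','s18b')
a=[]
for i in range(8):
    W=cloud(optics.snapshot('scene')); a.append(W)
W=np.nanmedian(np.array(a),0); print((W[228:244,206:224,2]*1000).round(0)); print((W[228:244,206:224,0]*1000).round(0)[:,6])"
```

```text
s17
[[39. 41. 42. 39. 39. 40. 39. 40. 44. 40. 39. 38. 35. 40. 36. 42. 42. 44.]
 [38. 42. 39. 39. 43. 37. 39. 39. 41. 36. 42. 39. 39. 36. 42. 38. 41. 39.]
 [66. 63. 70. 68. 65. 69. 64. 70. 69. 68. 66. 64. 65. 63. 64. 66. 67. 66.]
 [67. 64. 68. 66. 65. 70. 66. 63. 65. 66. 63. 64. 68. 67. 67. 64. 62. 62.]
 [66. 62. 64. 68. 66. 66. 69. 64. 65. 66. 63. 65. 65. 67. 65. 66. 67. 61.]
 [61. 65. 67. 66. 63. 66. 62. 70. 70. 61. 65. 64. 67. 67. 64. 67. 68. 65.]
 [67. 66. 68. 69. 71. 70. 71. 73. 74. 73. 70. 69. 69. 76. 71. 72. 64. 67.]
 [69. 66. 70. 75. 71. 72. 68. 70. 68. 69. 69. 70. 76. 69. 71. 64. 67. 67.]
 [66. 66. 64. 72. 70. 70. 68. 67. 72. 69. 68. 67. 68. 67. 70. 68. 65. 65.]
 [63. 71. 66. 63. 67. 64. 68. 71. 69. 64. 64. 63. 66. 72. 66. 66. 67. 60.]
 [68. 66. 66. 66. 61. 66. 66. 66. 66. 63. 67. 66. 69. 66. 67. 69. 65. 65.]
 [66. 65. 65. 68. 66. 64. 64. 67. 64. 67. 63. 65. 64. 66. 68. 68. 66. 67.]
 [63. 66. 65. 68. 63. 66. 65. 64. 65. 66. 63. 65. 66. 66. 65. 61. 68. 69.]
 [61. 63. 66. 62. 66. 66. 65. 61. 67. 66. 65. 64. 66. 63. 65. 62. 63. 64.]
 [70. 68. 65. 64. 62. 67. 62. 62. 63. 66. 66. 
[... 1893 characters left out ...]
75. 65. 66. 65.]
 [65. 64. 65. 66. 69. 70. 69. 69. 70. 71. 70. 68. 69. 70. 71. 66. 66. 66.]
 [64. 67. 67. 67. 67. 64. 67. 67. 66. 68. 67. 67. 65. 67. 65. 67. 66. 65.]
 [66. 65. 67. 66. 66. 65. 66. 66. 65. 66. 64. 65. 66. 66. 65. 67. 63. 65.]
 [65. 69. 65. 66. 68. 65. 66. 65. 65. 65. 66. 65. 65. 66. 65. 66. 65. 64.]
 [65. 66. 63. 66. 66. 66. 66. 66. 64. 64. 66. 65. 63. 64. 66. 65. 65. 66.]
 [64. 65. 64. 66. 66. 64. 66. 65. 64. 67. 64. 65. 65. 64. 64. 67. 64. 65.]
 [64. 63. 61. 62. 63. 64. 62. 64. 64. 64. 64. 62. 64. 63. 63. 63. 64. 64.]
 [57. 58. 58. 59. 58. 59. 58. 58. 57. 58. 60. 58. 59. 58. 58. 60. 58. 61.]]
[597. 601. 618. 631. 634. 638. 639. 638. 639. 641. 643. 647. 649. 653.
 654. 655.]
```

Tab top reads about 18.3 mm above the housing (83.7 mm against 65.3), so it has risen ≈ 0.046 and the head is just out. I'll add about 3° for margin, then let go and rise.

```bash
python3 -m pendant '{"claw":[-1,-1,-1,-1,-0.6,-0.3,0,0.2,0.3,0.3],"dp":[[0,0,0],[0.001,0,0],[0.001,0,0],[0.001,0,0],[0.001,0,0],[0.001,0,0],[0.001,0,0],[0.001,0,0],[0.001,0,0],[0.001,0,0]],"delta_rot":[[0.02,0,0],[0.038,0,0],[0.038,0,0],[0.038,0,0],[0.038,0,0],[0.038,0,0],[0.038,0,0],[0.038,0,0],[0.038,0,0],[0.038,0,0]]}' && python3 -m pendant '{"claw":[0.3,0.3,0.3,0.3,0.3,0.3,0.3,0.3,0.3,0.3],"dp":[[-0.02,0,0],[-0.06,0,0],[-0.12,0,0],[-0.19,0,0],[-0.26,0,0],[-0.33,0,0],[-0.38,0,0],[-0.42,0,0],[-0.44,0,0],[-0.44,0,0]],"delta_rot":[[0,0,0],[0,0,0],[0,0,0],[0,0,0],[0,0,0],[0,0,0],[0,0,0],[0,0,0],[0,0,0],[0,0,0]]}'; python3 -c "
from h import *
s=snap('scene','s19'); crop('s19',180,160,260,260,6,'c22')
a=[]
for i in range(6):
    a.append(cloud(optics.snapshot('scene')))
W=np.nanmedian(np.array(a),0); Z=W[...,2]; print((Z[230:238,207:222]*1000).round(0)); print('tab',Z[232:234,209:220].mean(),'house',Z[238:242,206:224].mean())
snap('wrist','w19'); snap('top','t19')"
```

```text
time_s: 29.0
tool_pos: [0.5454, -0.1619, 0.1602]
tcp_rot: [-27.4, 89.6, 155.5]
force: [0.6, -0.0, -0.4]
opening: 0.0558
time_s: 30.0
tool_pos: [0.5468, -0.1624, 0.2932]
tcp_rot: [-29.0, 89.7, 153.9]
force: [-0.8, -0.8, -0.6]
opening: 0.0555
[[66. 65. 66. 66. 66. 66. 67. 65. 65. 65. 66. 67. 66. 64. 66.]
 [85. 86. 85. 86. 86. 85. 85. 90. 86. 85. 84. 86. 86. 85. 64.]
 [86. 86. 88. 86. 86. 86. 85. 86. 87. 85. 85. 88. 86. 85. 66.]
 [85. 83. 86. 86. 86. 86. 86. 86. 86. 86. 86. 86. 87. 84. 66.]
 [66. 79. 80. 79. 80. 81. 81. 83. 80. 80. 80. 82. 83. 79. 65.]
 [65. 75. 74. 73. 73. 75. 76. 74. 76. 76. 73. 75. 73. 76. 67.]
 [65. 68. 66. 65. 64. 65. 69. 69. 69. 68. 65. 64. 66. 66. 66.]
 [65. 67. 65. 66. 65. 64. 64. 66. 65. 67. 67. 66. 65. 66. 67.]]
tab 0.08607333952753506 house 0.06532319309130437
```

View pics/c22.png

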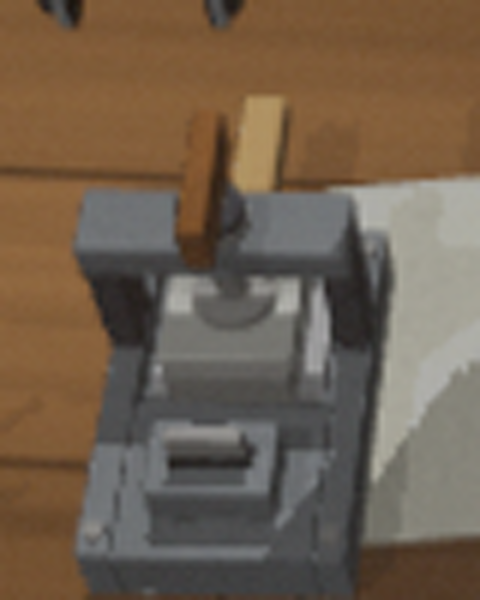

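View pics/w19.png

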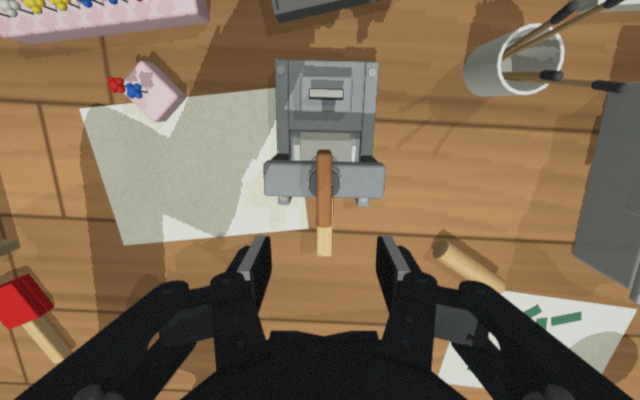

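Tab rise is now ≈ 0.049: head fully out and under 0.063. The robot is clear of everything. The wrist view from behind should show whether the block touches the stop.

```bash
python3 -c "
from h import *
crop('w19',255,50,395,270,3.5 and 3,'c23')
s=load('w19'); W=cloud(s)
for v in range(84,160,3): print(v,(W[v,300:352:12]*1000).round(0)[:, [0,2]].tolist())
X,Y,Z=[W[...,i] for i in range(3)]
m=(abs(Z-.067)<.006)&(X<.505)&(X>.38)&(abs(Y+.165)<.03); print('handle',rect(W[m]))
m=(abs(Z-.13)<.006)&(abs(X-.548)<.05)&(abs(Y+.163)<.08); print('bridge',rect(W[m]))
"
```

```text
84 [[646.0, 39.0], [644.0, 66.0], [645.0, 67.0], [646.0, 66.0], [646.0, 66.0]]
87 [[642.0, 40.0], [641.0, 66.0], [642.0, 66.0], [643.0, 66.0], [643.0, 66.0]]
90 [[639.0, 40.0], [637.0, 87.0], [637.0, 86.0], [638.0, 87.0], [640.0, 65.0]]
93 [[635.0, 40.0], [634.0, 87.0], [634.0, 87.0], [635.0, 86.0], [637.0, 66.0]]
96 [[632.0, 40.0], [631.0, 85.0], [631.0, 85.0], [632.0, 87.0], [633.0, 67.0]]
99 [[628.0, 40.0], [628.0, 65.0], [629.0, 66.0], [629.0, 67.0], [630.0, 65.0]]
102 [[625.0, 39.0], [625.0, 66.0], [626.0, 65.0], [626.0, 67.0], [627.0, 66.0]]
105 [[621.0, 41.0], [621.0, 65.0], [622.0, 66.0], [623.0, 67.0], [624.0, 65.0]]
108 [[617.0, 39.0], [618.0, 65.0], [619.0, 66.0], [620.0, 66.0], [620.0, 67.0]]
111 [[614.0, 39.0], [615.0, 62.0], [615.0, 64.0], [616.0, 64.0], [617.0, 64.0]]
114 [[610.0, 39.0], [611.0, 39.0], [612.0, 40.0], [612.0, 40.0], [613.0, 40.0]]
117 [[606.0, 39.0], [607.0, 40.0], [608.0, 40.0], [609.0, 40.0], [610.0, 40.0]]
120 [[603.0, 39.0], [603.0, 39.0], [604.0, 40.0], [605.0, 39.0], [606.0, 41.0]]
123 [[599.0, 39.0], [600.0, 39.0], [601.0, 39.0], [601.0, 39.0], [
[... 410 characters left out ...]
0]]
141 [[579.0, 66.0], [580.0, 65.0], [581.0, 66.0], [581.0, 65.0], [582.0, 65.0]]
144 [[575.0, 64.0], [576.0, 64.0], [577.0, 64.0], [578.0, 65.0], [579.0, 65.0]]
147 [[572.0, 66.0], [573.0, 65.0], [573.0, 65.0], [574.0, 65.0], [575.0, 63.0]]
150 [[568.0, 64.0], [569.0, 65.0], [582.0, 154.0], [570.0, 64.0], [571.0, 64.0]]
153 [[564.0, 63.0], [565.0, 65.0], [582.0, 170.0], [567.0, 64.0], [568.0, 64.0]]
156 [[561.0, 65.0], [562.0, 66.0], [579.0, 171.0], [563.0, 63.0], [564.0, 64.0]]
159 [[557.0, 63.0], [559.0, 73.0], [576.0, 171.0], [561.0, 73.0], [560.0, 66.0]]
handle (array([ 464.4, -166.5]), array([79. , 19.9]), 1.69, 381)
bridge (array([ 547.2, -161.9]), array([ 36.3, 126.2]), 1.71, 3263)
```

View pics/c23.png

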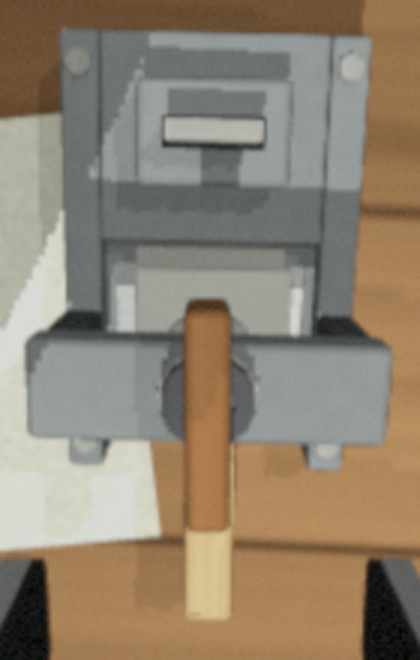

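Block top (z 65) meets the stop top (z 62) at x ≈ 0.582 with no gap. Handle yaw is 1.69° and bridge yaw 1.71°. Last check before handing in is the bystanders.

```bash
python3 -c "
from h import *
a=load('scene0');b=load('s19'); A,B=cloud(a)[...,2],cloud(b)[...,2]
d=(abs(A-B)>.012).astype(np.uint8); d=cv2.morphologyEx(d,cv2.MORPH_OPEN,np.ones((3,3)))
n,l,st,c=cv2.connectedComponentsWithStats(d)
for i in range(1,n): 
    if st[i][4]>8: print(st[i],c[i].round(0))
"
```

```text
[  15    0   91   86 3105] [62. 37.]
[ 138    0  112  164 9471] [192.  66.]
[ 252    0  111   87 6866] [309.  35.]
[212 175   5   4  18] [214. 176.]
[218 176  10  16 122] [223. 184.]
[210 183   3   3   9] [211. 184.]
[212 202   3   3   9] [213. 203.]
[206 206  25  15 276] [219. 214.]
[358 222  30  24 571] [371. 234.]
[207 231  14   4  48] [213. 232.]
```

View pics/s19.png

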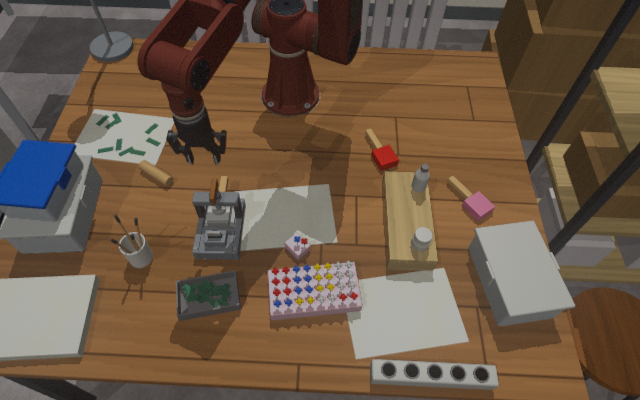

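Only the arm, the mould, and the press's bar, foot and tab have changed, so I'm handing in.

```bash
python3 -c "
from workcell import arm
print(arm.get_obs()['time_s']); print(arm.finish_job())"
```

```text
30.45
the job is handed in; nothing more can be done
None
```

The leaf mould is clamped in the press with the indicator tab's head fully out, and I handed the job in at about 30 s. I pulled the mould out by its block, took it again by the handle, pushed it onto the bed against the stop with about 11 N and let go. I then turned the screw about 178° and released it.

Last checks:
- **Tab:** its top is about 20.7 mm above the housing, a rise of about 0.049 m (head just out at 0.044, overtightened above 0.063).
- **Block:** there is no visible gap to the stop, and it is centred between the rails. Its top is at about 65 mm, which fits a bed pressed down about 5 mm.
- **Handle:** its yaw matches the bridge, 1.69° against 1.71°.
- **Bench:** a before-and-after depth comparison shows changes only at the arm, the mould, and the press's bar, foot and tab. The gripper is clear of everything.

Two things went less than smoothly:
- **First grip on the bar:** it stopped at 27 mm, apparently on the spindle collar, so I reopened, raised it 7 mm and gripped again.
- **Camera offset:** the fixed cameras and the robot's own position disagreed by about 3–4 mm sideways at the press, so I placed the block by its position relative to the press.

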